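# Put swollen phone batteries away in the cell safe

### The job

Swollen batteries are lying on the repair mat. Press down and twist the cap of the cell safe (the grey can) free and set it down on the bench, then lift each battery with the spatula and tip it into the can; never squeeze a battery with the fingers. When all are in, lay the spatula flat on the mat again, put the cap back on and press and twist it until it is caught by its hooks as before, leaving the other things on the bench where they are.

Things in the scene. Friction and masses are not known exactly. Their poses are not given: they have to be found in the camera images.
- can: the cell safe, a grey steel can screwed to the bench: outside diameter 128 mm, rim 122 mm high, inner floor at 5 mm. Origin: centre of its underside, z up; a hook stands on its +x and its -x side. A black sprung seal ring on the rim (radius 61 to 67 mm) pushes the cap up; with the cap off its top is at z 139 mm
- can_mouth (a point): centre of the can's mouth, 120 mm across, at rim height (122 mm)
- can_hook (a point): top of the +x hook (z 153 mm). Each hook is an inverted L of dark steel, 44 mm wide, reaching to 90 mm from the can's axis; its roof covers radius 72 to 90 mm, roof underside at z 143 mm. The -x hook is the same, turned half round
- can_lip (a point): underside (z 136 mm) of the lip that hangs 7 mm below the roof at the hook's anticlockwise end (seen from above). The clockwise end is closed by a stop
- cap: the loose cap, 250 g. Origin: centre of its underside, z up. Plug tapering from radius 56.5 mm (z 14) to 50 mm at its foot, on which the cap stands on the bench; disc of radius 68 mm, z 14 to 24. Locked: origin 121 mm above the can's, cap x along can x, either way round, lugs under the roofs and pushed up behind the lips
- cap_bar (a point): middle of the top of the cap's black grip bar: along cap x, 90 mm long, 20 mm wide, z 24 to 54. To free the cap push it down 8 to 11 mm (6 to 15 N; solid at 11.5 mm), turn it anticlockwise seen from above by 30 degrees or more (45 is good), let it rise and lift it straight up
- cap_lug (a point): outer end of the +x lug; the lugs on +x and -x are 24 mm wide, 6 mm thick (cap z 16 to 22), out to radius 82 mm. To lock: lower the lugs between the hooks, 45 degrees anticlockwise of locked, push down to 8 to 11 mm below locked height, turn clockwise to the stop (1.5 degrees past locked, 3 degrees of play), let rise
- mat: blue silicone repair mat fixed to the bench, 360 mm (its x) by 460 mm (its y), 3 mm thick. Origin: centre of its underside, z up. The batteries and the spatula lie on the -y side of its rib
- mat_rib (a point): middle of the top of the rib, 6 mm wide and 6 mm above the mat, that runs along the mat's x at y = 127 mm and fences off a parts strip
- cell1: swollen phone battery (pouch cell), one of three or four alike: a foil pillow 92 x 48 x 11 mm, 60 g. Origin: centre of its underside; x along its length, z up. It rests on a flat patch 56 x 26 mm; from there the underside rises to the sealed rim, 3.5 mm above the mat all round, so a thin blade goes under. It grips the mat well. Never grip or press it with the fingers
- cell2: as cell1
- cell3: as cell1
- cell4: as cell1
- spatula: lifting spatula, 150 g. Origin: centre of the blade's underside; x towards the blade's front edge, z up. Polished steel blade (slippery, friction about 0.2) 100 mm long, 56 mm wide, 1.8 mm thick, front 14 mm bevelled. It stands by itself on its flat blade, handle in the air; centre of mass at x -45 mm. Behind the blade a steel web 26 mm wide leans back up to the handle
- spatula_handle (a point): a good grip on the handle, at x -95, z 50 mm of the spatula. Handle: black, 20 mm wide and 20 mm high, x -66 to -178, parallel to the blade, its middle line 50 mm above the blade's underside
- spatula_front (a point): middle of the blade's front edge, at x 50, z 0 of the spatula. A blade pushed under a battery slides under it until its middle is over the blade, then carries it along; nosed up by about 20 degrees the battery slides back to the web, and rolled sideways by 40 degrees or more it slides off
- phone: a phone chassis without its back, 148 x 72 x 8 mm, on the mat's parts strip. A bystander: leave it alone
- tweezers: steel tweezers 125 mm long, 8 mm high, on the bench between mat and can. A bystander: leave it alone
- pliers: small pliers with green grips, 150 mm, beyond the mat. A bystander: leave it alone
- screwdriver: a screwdriver 170 mm long, beyond the mat. A bystander: leave it alone
- solvent: a metal solvent can 68 mm across, 150 mm tall, beyond the cell safe. A bystander: leave it alone
- fluxjar: a glass jar 60 mm across, 55 mm tall, on the bench to the right. A bystander: leave it alone
- spray: a trigger spray bottle 90 mm across, 215 mm tall, beyond the cell safe to the right. A bystander: leave it alone
- tape: a roll of tape, 90 mm across, 18 mm high, left of the mat. A bystander: leave it alone

How it is judged:
By the outcome, as a careful person would: the job done as asked, in the order asked, and still so for the second after the job is handed in, with the robot touching nothing.
Of cell1, cell2, cell3, cell4 only 3 to 4 are there at a start; the rules pass over those that are not, and their reading is None.
At some moment in a run one of cell1, cell2, cell3, cell4 may be knocked a few centimetres aside while the robot is not near it.
It also fails if it takes over 208 s, if anything falls off the work surface, if the arm or the gripper's body presses on something with over 40 N, if the wrist force passes 120 N, or if a joint passes its speed limit or range.

### The arm

A 7-joint arm with a two-finger parallel gripper is mounted at the origin on the work surface. World frame = base frame: x ahead of the robot, y to its left, z up, the work surface at z = 0. Lengths are in mm, angles in rad, forces in N, time in s.
With the tool pointing down it reaches from about 350 to 900 mm from the base axis. Payload 7.2 kg.
Tool frame: the origin (TCP) lies at the very end of the fingers, on their centre line; the grasp point (between the pads) lies 19 mm behind it (env.grip_point_offset is the distance from the TCP to the grasp point, in mm); z points along the fingers, y is the line along which they close (so a half turn about z gives the same grasp; the last joint's range is limited). The gripper opens to 85 mm and grips with 20 to 120 N. Pads are 22 mm wide; open, the fingers measure 114 mm over their backs; the gripper's body (76 mm by 85 mm) begins 54 mm behind the grasp point. The pads swing forward as they close: fully open they stand 13 mm farther back than shut.
Start: joints at [-1.399, 0.411, -0.013, 1.596, 0.006, 1.134, -0.082], TCP at [148.452, 607.117, 231.297] pointing down, gripper open.
Joint ranges: [-2.95, 2.95], [-0.29, 1.99], [-1.47, 1.44], [0.14, 2.54], [-1.03, 4.17], [0.13, 1.85], [-2.86, 2.86]. Speed limits (rad/s): [2.39, 2.39, 3.01, 3.01, 3.14, 3.14, 3.14].

### API

Orientations are given as a 3x3 rotation matrix whose columns are the frame's x, y, z axes.
In Python, from rig import telemetry, get_image, ticket, spotter, env gives the robot as it stands.
- The arm moves only by the tool arm_command, never from a script. Its argument "series" is a list of rows, each an object of numbers: "x", "y", "z": the shift along the tool's x, y, z in m; "spin": the turn about the tool's z in rad; "gripper": the opening, from -1 (shut) to 1 (fully open). A call has exactly 10 rows; each row shifts and turns the commanded pose from where the row before left it, along the tool's axes as they then stand; what a row does not reach is not made up. A row lasts 1/8 s, in which the tool goes at most 62.5 mm and 10.7 degrees, less where a joint would pass 70% of its speed; a pose out of reach is approached as far as the arm can. A call with a gripper value outside its range is refused whole. The fingers move at their own pace and stop on an object; the grip force is fixed at half the most. Time passes only in rows, so rows that do not move let the fingers close, or fill a call up. It gives the time, the measured TCP pose, the force, the opening and the grip force at its end, in the units of the state.
- telemetry.get_state(): the state, without advancing time (a new reading comes with each control period).
- get_image(name): name is "scene" or "side" or "wrist"; returns a dict with "color" (384x512x3 uint8, red, green, blue), "fx", "fy", "cx", "cy" (pixels), "k1" (the pictures are not rectified: a ray, as slopes to the right and down, at radius r is drawn at 1 + k1 r^2 times it, then the intrinsics apply), "R" (3x3) and "t" (3): a world point X has camera coordinates R X + t. Camera axes: x right, y down, z forward; pixel columns grow to the right and rows downward; lengths in mm; the calibration is good to about 2 mm. A picture is of the moment at which its call begins. There is no depth.
- ticket.job_done(): hands the job in; it is judged then, once.
Trained networks look in a picture, given as the dict that the camera call returned (one of the last four; its "shot" number tells which), for a name from the list of things; names that differ only in an ending like _2 or _b are one class to them, and where a whole thing is asked for, a point or a joint stands for the part that bears it (a point fixed in the world has none). Each returns a list of dicts, best first, with "confidence" (0 to 1); they miss things now and then, are a little off and sometimes report something else, mostly with a low value. They report only what shows in the picture. A call takes as long as a camera call.
- spotter.look_for(picture, target): "extent" ([left, top, width, height] in pixels, round what is visible of it).
The state is a dict: "time": time; "joints": joint angles; "dq": joint speeds; "tau": joint torques, N m; "tcp_pos": TCP position; "orientation": TCP orientation; "contact_force": force on the tool from outside, world axes, zero at the start; "ft_torque": the same for the moment, N m; "grip_width": finger opening in mm; "gripper_force": force on a finger pad.
Only numpy, scipy, OpenCV 4.12 (cv2) and the standard library are available. Lean on these libraries where they do the work, as an engineer would, in place of code of your own. Each camera call takes 0.05 s, during which the arm holds its last target. There are 200 camera calls.

## Working session

There is one attempt and no reset: what is moved stays moved. The work goes in short steps, Python scripts to look and compute and a tool call to move; the robot and the scene stay as the last step left them, time stands still between calls to the robot, and variables do not carry over. Pictures are saved under pics/ and viewed, at most 14 in all, crops included, and the job is handed in when it is done.

Besides the shell and the picture viewer there is one more tool, called in YAML: its name, and indented under it one key for each argument. arm_command: Moves the arm, as the interface text tells. Its arguments: {"type":"object","properties":{"series":{"type":"array","items":{"type":"object","properties":{"x":{"type":"number"},"y":{"type":"number"},"z":{"type":"number"},"spin":{"type":"number"},"gripper":{"type":"number"}}}}},"required":["series"]}

```bash
ls; mkdir -p pics
cat > h.py <<'E'
import numpy as np, cv2
from rig import telemetry, get_image, ticket, spotter, env
def proj(im,X):
    p=np.asarray(im['R'])@np.asarray(X,float)+np.asarray(im['t']); s=p[:2]/p[2]; s=s*(1+im['k1']*(s@s))
    return np.array([im['fx']*s[0]+im['cx'],im['fy']*s[1]+im['cy']])
def ray(im,u,v):
    d=np.array([(u-im['cx'])/im['fx'],(v-im['cy'])/im['fy']]); s=d.copy()
    for _ in range(20): s=d/(1+im['k1']*(s@s))
    R=np.asarray(im['R']); return -R.T@np.asarray(im['t']), R.T@np.array([s[0],s[1],1])
def at(im,u,v,z):
    c,d=ray(im,u,v); return c+d*(z-c[2])/d[2]
def save(im,name,scale=1.5,crop=None):
    a=im['color'][:,:,::-1]
    if crop: a=a[crop[1]:crop[3],crop[0]:crop[2]]
    a=cv2.resize(a,None,fx=scale,fy=scale,interpolation=cv2.INTER_CUBIC); cv2.imwrite('pics/'+name,a)
E
python3 - <<'E'
from h import *
np.set_printoptions(precision=1,suppress=True)
s=telemetry.get_state(); print(s)
for n in ['scene','side']:
    im=get_image(n); save(im,n+'0.png'); print(n,-im['R'].T@im['t'], im['R'][2])
    for t in ['can','cap','cap_bar','cap_lug','can_hook','mat','mat_rib','cell1','spatula','spatula_handle','spatula_front','phone','tweezers']:
        print(t,[(np.round(o['confidence'],2),o['extent']) for o in spotter.look_for(im,t)[:5]])
E
```

```text
pics
{'time': 0.0, 'joints': array([-1.4,  0.4, -0. ,  1.6,  0. ,  1.1, -0.1]), 'dq': array([-0.,  0.,  0.,  0., -0.,  0., -0.]), 'tau': array([ -0. , -60.1,   0.7, -29.9,   0. ,   0. ,   0. ]), 'tcp_pos': array([148.3, 606.6, 230.4]), 'orientation': array([[-1. ,  0.2, -0. ],
       [ 0.2,  1. , -0. ],
       [-0. , -0. , -1. ]]), 'contact_force': array([ 0.3, -0.1, -0.8]), 'ft_torque': array([ 0. , -0. , -0.1]), 'gripper_force': 0.0, 'grip_width': 85.34462076917828}
scene [1467.6  377.4 1381.2] [-0.5 -0.2 -0.8]
can [(np.float64(0.82), [167.1, 144.8, 38.3, 68.1]), (np.float64(0.38), [110.6, 141.7, 32.7, 52.7])]
cap [(np.float64(0.59), [166.0, 149.2, 40.8, 32.6])]
cap_bar [(np.float64(0.86), [167.3, 151.1, 37.8, 33.9]), (np.float64(0.63), [170.6, 144.1, 34.3, 67.6])]
cap_lug [(np.float64(0.76), [166.2, 149.4, 40.9, 33.0])]
can_hook [(np.float64(0.61), [169.1, 139.2, 38.0, 68.5]), (np.float64(0.18), [192.2, 205.3, 20.0, 37.0])]
mat [(np.float64(0.98), [231.5, 156.5, 152.0, 118.2])]
mat_rib [(np.float64(0.91), [233.1, 149.8, 147.9, 128.6])]
cell1 [(np.float64(0.73), [311.7, 202.3, 25.1
[... 1112 characters left out ...]
.5]), (np.float64(0.72), [203.3, 177.9, 14.1, 17.6])]
mat_rib [(np.float64(0.94), [176.9, 166.4, 108.1, 71.1])]
cell1 [(np.float64(0.68), [248.9, 180.8, 9.6, 10.0]), (np.float64(0.63), [204.5, 179.0, 13.7, 14.6]), (np.float64(0.63), [198.9, 194.2, 14.4, 17.5]), (np.float64(0.62), [222.1, 179.8, 14.4, 13.1])]
spatula [(np.float64(0.71), [242.4, 204.2, 31.6, 20.0])]
spatula_handle [(np.float64(0.5), [250.1, 225.7, 45.9, 37.1])]
spatula_front [(np.float64(0.73), [242.9, 203.2, 32.3, 23.8]), (np.float64(0.21), [202.4, 180.5, 15.2, 13.5])]
phone [(np.float64(0.61), [225.2, 167.5, 30.7, 11.9])]
tweezers [(np.float64(0.77), [194.1, 246.8, 40.6, 9.9]), (np.float64(0.27), [247.3, 225.3, 45.5, 34.8])]
```

Run:
```python
import cv2
a=cv2.imread('pics/scene0.png');a=cv2.resize(a[180:430,140:600],None,fx=1.7,fy=1.7,interpolation=cv2.INTER_CUBIC)
b=cv2.imread('pics/side0.png');b=b[210:470,200:570];b=cv2.resize(b,None,fx=1.6,fy=1.6,interpolation=cv2.INTER_CUBIC)
cv2.imwrite('pics/scene0c.png',a);cv2.imwrite('pics/side0c.png',b)
```

```text
(no output)
```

View pics/scene0c.png

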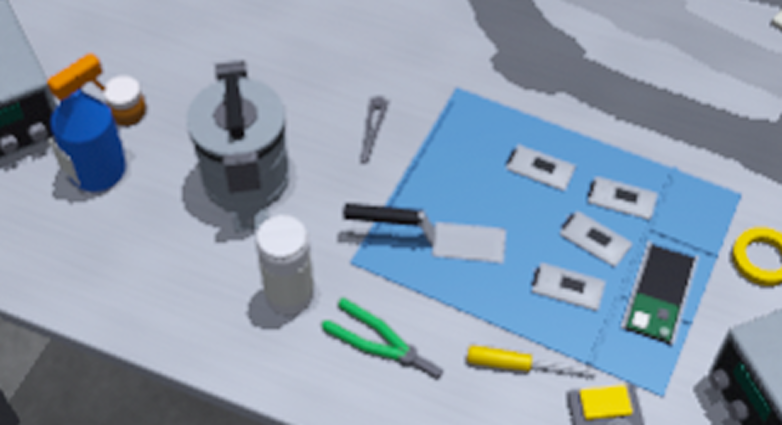

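View pics/side0c.png

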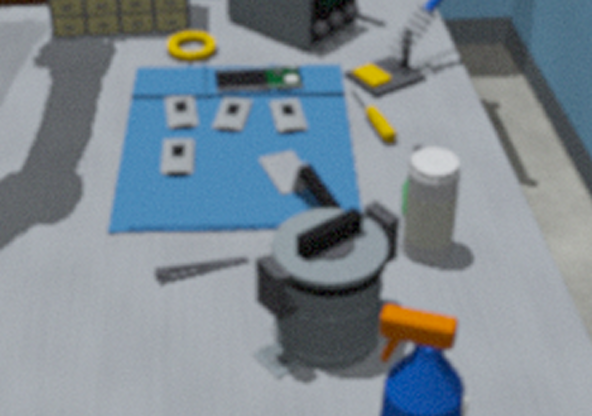

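Run:
```python
from h import *
np.set_printoptions(precision=0,suppress=True)
A=get_image('scene');B=get_image('side')
a=lambda x,y,z:at(A,(x/1.7+140)/1.5,(y/1.7+180)/1.5,z)[:2]
b=lambda x,y,z:at(B,(x/1.6+200)/1.5,(y/1.6+210)/1.5,z)[:2]
print('mat A',[a(*p,3) for p in [(457,88),(740,193),(662,394),(352,263)]])
print('mat B',[b(*p,3) for p in [(110,228),(137,67),(343,67),(360,228)]])
print('cellsA',[a(*p,12) for p in [(540,165),(622,197),(596,237),(567,287)]])
print('cellsB',[b(*p,12) for p in [(177,157),(181,112),(233,115),(289,115)]])
print('blade A corners',[a(*p,5) for p in [(437,222),(505,230),(500,262),(433,257)]],'handle',a(345,208,60),a(423,213,60))
print('blade B',[b(*p,5) for p in [(260,158),(293,151),(306,178),(275,193)]],'handle',b(306,172,60),b(335,205,60))
print('cap bar A',a(231,68,175),a(235,135,175),'B',b(300,240,175),b(360,215,175))
print('disc A',a(188,125,145),a(286,118,145),a(237,80,145),a(238,155,145),'B',b(273,243,145),b(388,240,145),b(330,208,145),b(330,286,145))
print('hook A near',a(240,158,153),'B',b(277,262,153),b(383,210,153))
print('solvent',a(283,240,150),b(435,162,150),'tweez',a(365,160,4),a(380,100,4),b(157,273,4),b(247,262,4),'spray',b(420,330,200),a(75,75,200),'flux',a(125,90,50),b(270,360,5))
W=get_image('wrist');save(W,'w0.png');print(-W['R'].T@W['t'],W['R'][2],W['fx'])
for t in ['can','cell1','spatula','cap_bar']: print(t,[(round(o['confidence'],2),o['extent']) for o in spotter.look_for(W,t)[:5]])
```

```text
mat A [array([345.,  22.]), array([373., 475.]), array([729., 451.]), array([700.,  -0.])]
mat B [array([345.,  26.]), array([375., 476.]), array([735., 440.]), array([694.,  -8.])]
cellsA [array([444., 190.]), array([453., 317.]), array([534., 302.]), array([628., 289.])]
cellsB [array([442., 179.]), array([450., 306.]), array([534., 289.]), array([624., 280.])]
blade A corners [array([592.,  85.]), array([568., 179.]), array([621., 190.]), array([649., 101.])] handle [654. -30.] [621.  73.]
blade B [array([568., 174.]), array([620., 187.]), array([632., 115.]), array([583.,  83.])] handle [625.  54.] [655. -26.]
cap bar A [ 571. -235.] [ 674. -176.] B [ 584. -234.] [ 658. -196.]
disc A [ 663. -257.] [ 601. -139.] [ 565. -232.] [ 683. -170.] B [ 556. -200.] [ 690. -208.] [ 631. -141.] [ 612. -281.]
hook A near [ 691. -162.] B [ 557. -243.] [ 692. -161.]
solvent [784. -54.] [777. -65.] tweez [529. -55.] [414. -79.] [411. -77.] [532. -66.] spray [ 682. -415.] [ 681. -410.] flux [ 578. -425.] [ 547. -251.]
[ 78. 626. 373.] [ 0. -0. -1.] 328.740877677308
can []
cell1 []
spatula []
cap_bar []
```

View pics/w0.png

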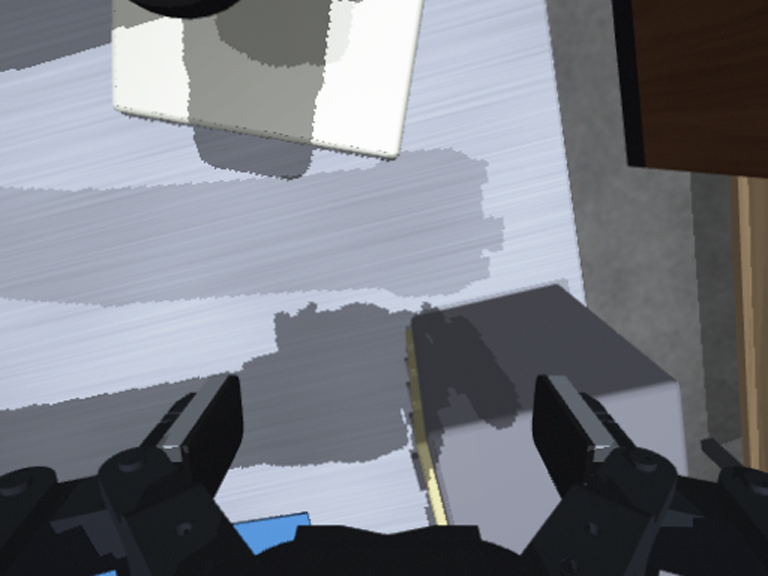

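arm_command:
  series:
    - {"z": -0.05, "spin": 0}
    - {"z": -0.05, "spin": 0.1}
    - {"z": -0.05, "spin": 0.17}
    - {"spin": 0.175}
    - {"spin": 0.175}
    - {"spin": 0.175}
    - {"spin": 0.175}
    - {"spin": 0.175}
    - {"spin": 0.175}
    - {"spin": 0.175}

```text
validation failed for argument at $.se...
```

arm_command:
  series:
    - {"spin": 0.175}
    - {"spin": 0.175}
    - {"spin": 0.175}
    - {"spin": 0.175}
    - {"spin": 0.175}
    - {"spin": 0.09}
    - {"y": 0.045}
    - {"y": 0.045}
    - {"y": 0.045}
    - {"y": 0.045}

```text
validation failed for argument at $.se...
```

arm_command:
  series:
    - {"y": 0.045}
    - {"y": 0.045}
    - {"y": 0.045}
    - {"y": 0.045}
    - {"y": 0.045}
    - {"y": 0.045}
    - {"y": 0.045}
    - {"y": 0.045}
    - {"y": 0.045}
    - {"y": 0.045}

```text
validation failed for argument at $.se...
```

arm_command:
  series:
    - {"y": 0.045}
    - {"y": 0.045}
    - {"y": 0.045}
    - {"y": 0.045}
    - {"y": 0.045}
    - {"y": 0.045}
    - {"y": 0.04}
    - {"x": -0.03}
    - {"x": -0.02}
    - {}

```text
validation failed for argument at $.se...
```

Run:
```python
from h import *
np.set_printoptions(precision=3,suppress=True)
s=telemetry.get_state(); print(s['time'],s['tcp_pos'],s['orientation'],s['joints'])
W=get_image('wrist');save(W,'w1.png');print(-W['R'].T@W['t'],W['R'])
for t in ['can_hook','cap','cap_bar','cap_lug']: print(t,[(round(o['confidence'],2),np.array(o['extent'])) for o in spotter.look_for(W,t)[:3]])
```

```text
1.75 [148.43  607.099 231.297] [[-0.971  0.237 -0.   ]
 [ 0.237  0.971 -0.   ]
 [ 0.    -0.    -1.   ]] [-1.399  0.411 -0.013  1.596  0.006  1.134 -0.082]
[ 77.747 625.828 373.245] [[ 0.238  0.971  0.   ]
 [ 0.931 -0.228  0.285]
 [ 0.277 -0.068 -0.958]]
can_hook []
cap []
cap_bar []
cap_lug []
```

View pics/w1.png

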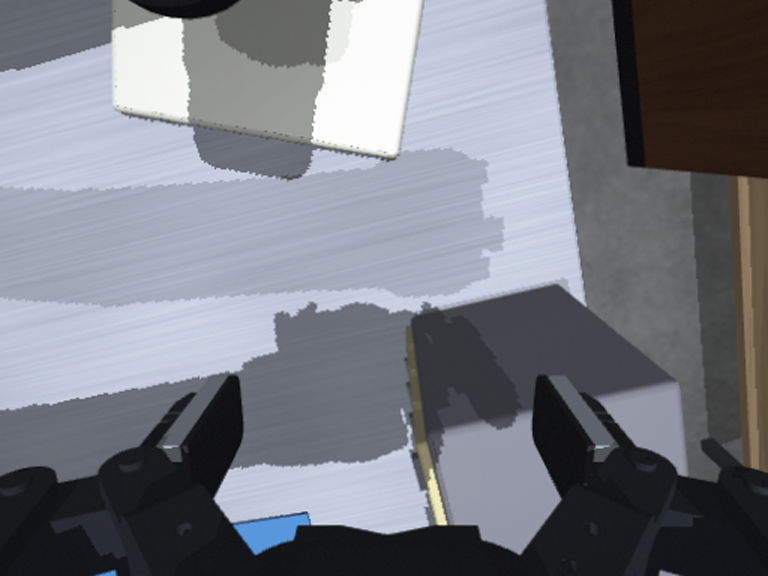

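arm_command:
  series:
    - {"x": 0, "y": 0, "z": -0.05, "spin": 0, "gripper": 1}
    - {"x": 0, "y": 0, "z": -0.05, "spin": 0.175, "gripper": 1}
    - {"x": 0, "y": 0, "z": -0.05, "spin": 0.175, "gripper": 1}
    - {"x": 0, "y": 0, "z": 0, "spin": 0.175, "gripper": 1}
    - {"x": 0, "y": 0, "z": 0, "spin": 0.175, "gripper": 1}
    - {"x": 0, "y": 0, "z": 0, "spin": 0.175, "gripper": 1}
    - {"x": 0, "y": 0, "z": 0, "spin": 0.175, "gripper": 1}
    - {"x": 0, "y": 0, "z": 0, "spin": 0.175, "gripper": 1}
    - {"x": 0, "y": 0, "z": 0, "spin": 0.175, "gripper": 1}
    - {"x": 0, "y": 0, "z": 0, "spin": 0.175, "gripper": 1}

```text
time: 3.25
tcp_pos: [148.4, 607.1, 381.3]
orientation: [[0.247, 0.969, -0.0], [0.969, -0.247, 0.0], [0.0, -0.0, -1.0]]
contact_force: [-0.1, -0.4, -0.5]
grip_width: 85.7
gripper_force: 0.0
```

arm_command:
  series:
    - {"x": 0, "y": 0, "z": 0, "spin": 0.175, "gripper": 1}
    - {"x": 0, "y": 0, "z": 0, "spin": 0.175, "gripper": 1}
    - {"x": 0, "y": 0, "z": 0, "spin": 0.175, "gripper": 1}
    - {"x": 0, "y": 0, "z": 0, "spin": 0.175, "gripper": 1}
    - {"x": 0, "y": 0, "z": 0, "spin": 0.12, "gripper": 1}
    - {"x": 0, "y": 0.045, "z": 0, "spin": 0, "gripper": 1}
    - {"x": 0, "y": 0.045, "z": 0, "spin": 0, "gripper": 1}
    - {"x": 0, "y": 0.045, "z": 0, "spin": 0, "gripper": 1}
    - {"x": 0, "y": 0.045, "z": 0, "spin": 0, "gripper": 1}
    - {"x": 0, "y": 0.045, "z": 0, "spin": 0, "gripper": 1}

```text
time: 4.5
tcp_pos: [258.3, 409.0, 381.5]
orientation: [[0.874, 0.485, 0.0], [0.485, -0.874, 0.001], [0.0, -0.001, -1.0]]
contact_force: [-0.4, -0.0, 0.2]
grip_width: 85.3
gripper_force: 0.0
```

arm_command:
  series:
    - {"x": 0, "y": 0.045, "z": 0, "spin": 0, "gripper": 1}
    - {"x": 0, "y": 0.045, "z": 0, "spin": 0, "gripper": 1}
    - {"x": 0, "y": 0.045, "z": 0, "spin": 0, "gripper": 1}
    - {"x": 0, "y": 0.045, "z": 0, "spin": 0, "gripper": 1}
    - {"x": 0, "y": 0.045, "z": 0, "spin": 0, "gripper": 1}
    - {"x": 0, "y": 0.045, "z": 0, "spin": 0, "gripper": 1}
    - {"x": 0, "y": 0.045, "z": 0, "spin": 0, "gripper": 1}
    - {"x": 0, "y": 0.045, "z": 0, "spin": 0, "gripper": 1}
    - {"x": 0, "y": 0.045, "z": 0, "spin": 0, "gripper": 1}
    - {"x": 0, "y": 0.045, "z": 0, "spin": 0, "gripper": 1}

```text
time: 5.75
tcp_pos: [476.5, 15.6, 381.6]
orientation: [[0.874, 0.486, 0.001], [0.486, -0.874, 0.002], [0.002, -0.001, -1.0]]
contact_force: [0.7, -0.1, 0.0]
grip_width: 85.5
gripper_force: 0.0
```

arm_command:
  series:
    - {"x": 0, "y": 0.045, "z": 0, "spin": 0, "gripper": 1}
    - {"x": 0, "y": 0.045, "z": 0, "spin": 0, "gripper": 1}
    - {"x": 0, "y": 0.045, "z": 0, "spin": 0, "gripper": 1}
    - {"x": 0, "y": 0.045, "z": 0, "spin": 0, "gripper": 1}
    - {"x": 0, "y": 0.045, "z": 0, "spin": 0, "gripper": 1}
    - {"x": 0.017, "y": 0.03, "z": 0, "spin": 0, "gripper": 1}
    - {"x": 0, "y": 0, "z": 0, "spin": 0, "gripper": 1}
    - {"x": 0, "y": 0, "z": 0, "spin": 0, "gripper": 1}
    - {"x": 0, "y": 0, "z": 0, "spin": 0, "gripper": 1}
    - {"x": 0, "y": 0, "z": 0, "spin": 0, "gripper": 1}

```text
time: 7.0
tcp_pos: [614.5, -196.9, 381.7]
orientation: [[0.874, 0.486, 0.001], [0.486, -0.874, 0.001], [0.001, -0.0, -1.0]]
contact_force: [-0.2, 0.8, 0.9]
grip_width: 85.7
gripper_force: 0.0
```

Run:
```python
from h import *
np.set_printoptions(precision=3,suppress=True)
s=telemetry.get_state(); print(s['time'],s['tcp_pos'],s['orientation'],s['joints'])
W=get_image('wrist');save(W,'w2.png')
for t in ['can_hook','cap','cap_bar','cap_lug']: print(t,[(round(o['confidence'],2),np.array(o['extent'])) for o in spotter.look_for(W,t)[:3]])
```

```text
7.0 [ 614.549 -196.876  381.731] [[ 0.874  0.486  0.001]
 [ 0.486 -0.874  0.001]
 [ 0.001 -0.    -1.   ]] [-0.404  0.517  1.053  1.355 -0.446  1.518 -0.451]
can_hook [(0.56, array([244.6,  75.4,  43.7, 162.6])), (0.53, array([209. ,  96.6, 116.5, 120.8]))]
cap [(0.92, array([206.9,  96.3, 120.9, 122.1]))]
cap_bar [(0.72, array([212.8,  95.2, 113.5, 124.1]))]
cap_lug [(0.76, array([210.9,  94.3, 114.5, 123.7]))]
```

View pics/w2.png

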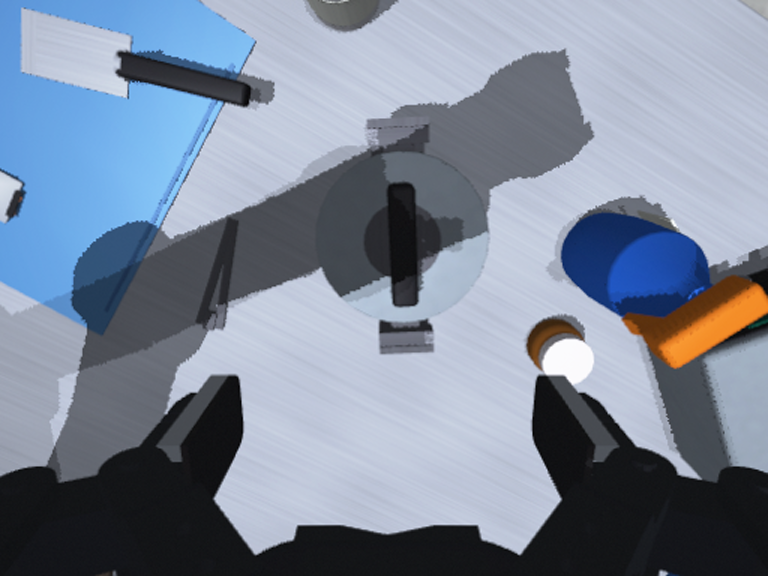

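Run:
```python
from h import *
np.set_printoptions(precision=1,suppress=True)
W=get_image('wrist')
a=lambda x,y,z:at(W,x/1.5,y/1.5,z)[:2]
p,q=a(402,184,175),a(404.5,304,175);print('bar',p,q,(p+q)/2,np.degrees(np.arctan2(*(p-q)[::-1])),np.linalg.norm(p-q))
c=[a(*k,145) for k in [(316,240),(489,238),(403,151),(403,321)]];print('disc',c,np.mean(c[:2],0),np.mean(c[2:],0))
h1,h2=a(400,131,153),a(407,338,153);print('hooks',h1,h2,(h1+h2)/2,np.degrees(np.arctan2(*(h1-h2)[::-1])))
h1,h2=a(118,60,63),a(249,95,63);print('handle',h1,h2,np.degrees(np.arctan2(*(h1-h2)[::-1])),np.linalg.norm(h1-h2))
print('blade',[a(*k,5) for k in [(22,10),(130,35),(128,97),(22,72)]])
print('tweez',a(232,218,4),a(213,328,4),'jar',a(567,360,55),a(555,335,5),'spray',a(640,250,50))
```

```text
bar [ 659.8 -182.6] [ 584.7 -227.3] [ 622.2 -205. ] 30.762357983607007 87.38609871127893
disc [array([ 588.7, -147.1]), array([ 655.2, -263.7]), array([ 679.3, -173.4]), array([ 563.4, -239.2])] [ 622.  -205.4] [ 621.3 -206.3]
hooks [ 690.1 -164.5] [ 554.7 -247.5] [ 622.4 -206. ] 31.515095202216493
handle [625.9  71.2] [655.  -36.4] 105.12466216883757 111.49357358838894
blade [array([616. , 190.9]), array([645.2,  98. ]), array([592.8,  80.8]), array([564.4, 175.7])]
tweez [533.5 -54.6] [410.  -86.2] jar [ 581.1 -426.6] [ 589.4 -425.7] spray [ 710.3 -423.9]
```

arm_command:
  series:
    - {"x": 0, "y": 0, "z": 0, "spin": -0.033, "gripper": 1}
    - {"x": 0.002, "y": 0.0113, "z": 0.03, "spin": 0, "gripper": 1}
    - {"x": 0, "y": 0, "z": 0.04, "spin": 0, "gripper": 1}
    - {"x": 0, "y": 0, "z": 0.04, "spin": 0, "gripper": 1}
    - {"x": 0, "y": 0, "z": 0.04, "spin": 0, "gripper": 1}
    - {"x": 0, "y": 0, "z": 0.04, "spin": 0, "gripper": 1}
    - {"x": 0, "y": 0, "z": 0.025, "spin": 0, "gripper": 1}
    - {"x": 0, "y": 0, "z": 0.015, "spin": 0, "gripper": 1}
    - {"x": 0, "y": 0, "z": 0, "spin": 0, "gripper": 1}
    - {"x": 0, "y": 0, "z": 0, "spin": 0, "gripper": 1}

```text
time: 8.55
tcp_pos: [622.8, -206.9, 152.5]
orientation: [[0.858, 0.514, 0.002], [0.514, -0.858, -0.001], [0.001, 0.001, -1.0]]
contact_force: [0.1, -0.8, 0.2]
grip_width: 85.7
gripper_force: 0.0
```

arm_command:
  series:
    - {"x": 0, "y": 0, "z": 0, "spin": 0, "gripper": -1}
    - {"x": 0, "y": 0, "z": 0, "spin": 0, "gripper": -1}
    - {"x": 0, "y": 0, "z": 0, "spin": 0, "gripper": -1}
    - {"x": 0, "y": 0, "z": 0, "spin": 0, "gripper": -1}
    - {"x": 0, "y": 0, "z": 0, "spin": 0, "gripper": -1}
    - {"x": 0, "y": 0, "z": 0, "spin": 0, "gripper": -1}
    - {"x": 0, "y": 0, "z": 0, "spin": 0, "gripper": -1}
    - {"x": 0, "y": 0, "z": 0, "spin": 0, "gripper": -1}
    - {"x": 0, "y": 0, "z": 0, "spin": 0, "gripper": -1}
    - {"x": 0, "y": 0, "z": 0, "spin": 0, "gripper": -1}

```text
time: 9.8
tcp_pos: [622.3, -206.2, 151.6]
orientation: [[0.858, 0.514, 0.0], [0.514, -0.858, 0.0], [0.0, -0.0, -1.0]]
contact_force: [-1.3, 1.6, 5.6]
grip_width: 19.0
gripper_force: 61.8
```

arm_command:
  series:
    - {"x": 0, "y": 0, "z": 0.003, "spin": 0, "gripper": -1}
    - {"x": 0, "y": 0, "z": 0.003, "spin": 0, "gripper": -1}
    - {"x": 0, "y": 0, "z": 0.003, "spin": 0, "gripper": -1}
    - {"x": 0, "y": 0, "z": 0, "spin": 0, "gripper": -1}
    - {"x": 0, "y": 0, "z": 0, "spin": 0, "gripper": -1}
    - {"x": 0, "y": 0, "z": 0, "spin": 0, "gripper": -1}
    - {"x": 0, "y": 0, "z": 0, "spin": 0, "gripper": -1}
    - {"x": 0, "y": 0, "z": 0, "spin": 0, "gripper": -1}
    - {"x": 0, "y": 0, "z": 0, "spin": 0, "gripper": -1}
    - {"x": 0, "y": 0, "z": 0, "spin": 0, "gripper": -1}

```text
time: 11.05
tcp_pos: [622.4, -206.3, 143.6]
orientation: [[0.858, 0.514, 0.001], [0.514, -0.858, 0.001], [0.001, -0.0, -1.0]]
contact_force: [-3.9, 2.8, 12.1]
grip_width: 18.7
gripper_force: 62.9
```

arm_command:
  series:
    - {"x": 0, "y": 0, "z": 0.0015, "spin": 0, "gripper": -1}
    - {"x": 0, "y": 0, "z": 0, "spin": -0.1, "gripper": -1}
    - {"x": 0, "y": 0, "z": 0, "spin": -0.1, "gripper": -1}
    - {"x": 0, "y": 0, "z": 0, "spin": -0.1, "gripper": -1}
    - {"x": 0, "y": 0, "z": 0, "spin": -0.1, "gripper": -1}
    - {"x": 0, "y": 0, "z": 0, "spin": -0.1, "gripper": -1}
    - {"x": 0, "y": 0, "z": 0, "spin": -0.1, "gripper": -1}
    - {"x": 0, "y": 0, "z": 0, "spin": -0.1, "gripper": -1}
    - {"x": 0, "y": 0, "z": 0, "spin": -0.085, "gripper": -1}
    - {"x": 0, "y": 0, "z": 0, "spin": 0, "gripper": -1}

```text
time: 12.3
tcp_pos: [623.6, -207.6, 142.9]
orientation: [[0.243, 0.97, 0.004], [0.97, -0.243, -0.001], [0.0, 0.004, -1.0]]
contact_force: [-0.8, 0.1, 11.3]
grip_width: 18.8
gripper_force: 63.0
```

arm_command:
  series:
    - {"x": 0, "y": 0, "z": -0.003, "spin": 0, "gripper": -1}
    - {"x": 0, "y": 0, "z": -0.004, "spin": 0, "gripper": -1}
    - {"x": 0, "y": 0, "z": -0.004, "spin": 0, "gripper": -1}
    - {"x": 0, "y": 0, "z": -0.004, "spin": 0, "gripper": -1}
    - {"x": 0, "y": 0, "z": -0.006, "spin": 0, "gripper": -1}
    - {"x": 0, "y": 0, "z": -0.01, "spin": 0, "gripper": -1}
    - {"x": 0, "y": 0, "z": -0.01, "spin": 0, "gripper": -1}
    - {"x": 0, "y": 0, "z": -0.02, "spin": 0, "gripper": -1}
    - {"x": 0, "y": 0, "z": -0.03, "spin": 0, "gripper": -1}
    - {"x": 0, "y": 0, "z": 0, "spin": 0, "gripper": -1}

```text
time: 13.55
tcp_pos: [623.5, -207.4, 235.2]
orientation: [[0.244, 0.97, 0.005], [0.97, -0.244, -0.001], [-0.0, 0.005, -1.0]]
contact_force: [0.6, 1.2, -2.3]
grip_width: 18.8
gripper_force: 61.0
```

arm_command:
  series:
    - {"x": -0.01, "y": -0.025, "z": 0, "spin": 0, "gripper": -1}
    - {"x": -0.016, "y": -0.04, "z": 0, "spin": 0, "gripper": -1}
    - {"x": -0.016, "y": -0.04, "z": 0, "spin": 0, "gripper": -1}
    - {"x": -0.016, "y": -0.04, "z": 0, "spin": 0, "gripper": -1}
    - {"x": -0.016, "y": -0.035, "z": 0, "spin": 0, "gripper": -1}
    - {"x": 0, "y": 0, "z": 0.03, "spin": 0, "gripper": -1}
    - {"x": 0, "y": 0, "z": 0.04, "spin": 0, "gripper": -1}
    - {"x": 0, "y": 0, "z": 0.04, "spin": 0, "gripper": -1}
    - {"x": 0, "y": 0, "z": 0.04, "spin": 0, "gripper": -1}
    - {"x": 0, "y": 0, "z": 0.03, "spin": 0, "gripper": -1}

```text
time: 14.8
tcp_pos: [428.9, -233.9, 50.0]
orientation: [[0.244, 0.97, -0.002], [0.97, -0.244, 0.0], [-0.0, -0.002, -1.0]]
contact_force: [0.7, -0.0, -2.7]
grip_width: 18.9
gripper_force: 60.8
```

arm_command:
  series:
    - {"x": 0, "y": 0, "z": 0.01, "spin": 0, "gripper": -1}
    - {"x": 0, "y": 0, "z": 0.006, "spin": 0, "gripper": -1}
    - {"x": 0, "y": 0, "z": 0.004, "spin": 0, "gripper": -1}
    - {"x": 0, "y": 0, "z": 0.002, "spin": 0, "gripper": -1}
    - {"x": 0, "y": 0, "z": 0, "spin": 0, "gripper": -1}
    - {"x": 0, "y": 0, "z": 0, "spin": 0, "gripper": -1}
    - {"x": 0, "y": 0, "z": 0, "spin": 0, "gripper": -1}
    - {"x": 0, "y": 0, "z": 0, "spin": 0, "gripper": -1}
    - {"x": 0, "y": 0, "z": 0, "spin": 0, "gripper": -1}
    - {"x": 0, "y": 0, "z": 0, "spin": 0, "gripper": -1}

```text
time: 16.05
tcp_pos: [430.3, -234.4, 30.6]
orientation: [[0.243, 0.97, 0.001], [0.97, -0.243, 0.0], [0.0, 0.001, -1.0]]
contact_force: [-0.4, 1.5, 7.1]
grip_width: 19.0
gripper_force: 62.0
```

Run:
```python
from h import *
np.set_printoptions(precision=3,suppress=True)
s=telemetry.get_state(); print(s['time'],s['tcp_pos'],s['joints'],s['contact_force'])
```

```text
16.05 [ 430.276 -234.411   30.553] [-0.09   0.545  0.635  2.129 -0.549  0.631  0.685] [-0.397  1.458  7.094]
```

arm_command:
  series:
    - {"x": 0, "y": 0, "z": 0, "spin": 0, "gripper": 1}
    - {"x": 0, "y": 0, "z": 0, "spin": 0, "gripper": 1}
    - {"x": 0, "y": 0, "z": 0, "spin": 0, "gripper": 1}
    - {"x": 0, "y": 0, "z": 0, "spin": 0, "gripper": 1}
    - {"x": 0, "y": 0, "z": -0.03, "spin": 0, "gripper": 1}
    - {"x": 0, "y": 0, "z": -0.05, "spin": 0, "gripper": 1}
    - {"x": 0, "y": 0, "z": -0.05, "spin": -0.17, "gripper": 1}
    - {"x": 0, "y": 0, "z": -0.05, "spin": -0.17, "gripper": 1}
    - {"x": 0, "y": 0, "z": -0.05, "spin": -0.17, "gripper": 1}
    - {"x": 0, "y": 0, "z": -0.02, "spin": 0, "gripper": 1}

```text
time: 17.3
tcp_pos: [430.4, -235.0, 282.7]
orientation: [[-0.263, 0.965, 0.004], [0.965, 0.263, -0.0], [-0.002, 0.004, -1.0]]
contact_force: [0.5, 1.0, -1.2]
grip_width: 85.4
gripper_force: 0.0
```

arm_command:
  series:
    - {"x": 0.03, "y": 0.0385, "z": 0, "spin": 0, "gripper": 1}
    - {"x": 0.031, "y": 0.0385, "z": 0, "spin": 0, "gripper": 1}
    - {"x": 0.031, "y": 0.0385, "z": 0, "spin": 0, "gripper": 1}
    - {"x": 0.031, "y": 0.0385, "z": 0, "spin": 0, "gripper": 1}
    - {"x": 0.031, "y": 0.0385, "z": 0, "spin": 0, "gripper": 1}
    - {"x": 0.031, "y": 0.0385, "z": 0, "spin": 0, "gripper": 1}
    - {"x": 0.03, "y": 0.038, "z": 0, "spin": 0, "gripper": 1}
    - {"x": 0, "y": 0, "z": 0, "spin": 0, "gripper": 1}
    - {"x": 0, "y": 0, "z": 0, "spin": 0, "gripper": 1}
    - {"x": 0, "y": 0, "z": 0, "spin": 0, "gripper": 1}

```text
time: 18.55
tcp_pos: [632.7, 41.9, 280.0]
orientation: [[-0.259, 0.966, 0.0], [0.966, 0.259, -0.0], [-0.0, 0.0, -1.0]]
contact_force: [0.5, -0.9, 0.8]
grip_width: 85.4
gripper_force: 0.0
```

Run:
```python
from h import *
np.set_printoptions(precision=3,suppress=True)
s=telemetry.get_state(); print(s['time'],s['tcp_pos'],s['joints'])
W=get_image('wrist');save(W,'w3.png')
for t in ['spatula','cell1']: print(t,[(round(o['confidence'],2),np.array(o['extent'])) for o in spotter.look_for(W,t)[:4]])
```

```text
18.55 [632.746  41.862 280.026] [-0.571  0.434  0.618  1.539 -0.26   1.251  0.347]
spatula [(0.94, array([230.5,  24.8,  52.4, 202.1]))]
cell1 [(0.81, array([94.5,  0. , 52.4, 32.8]))]
```

View pics/w3.png

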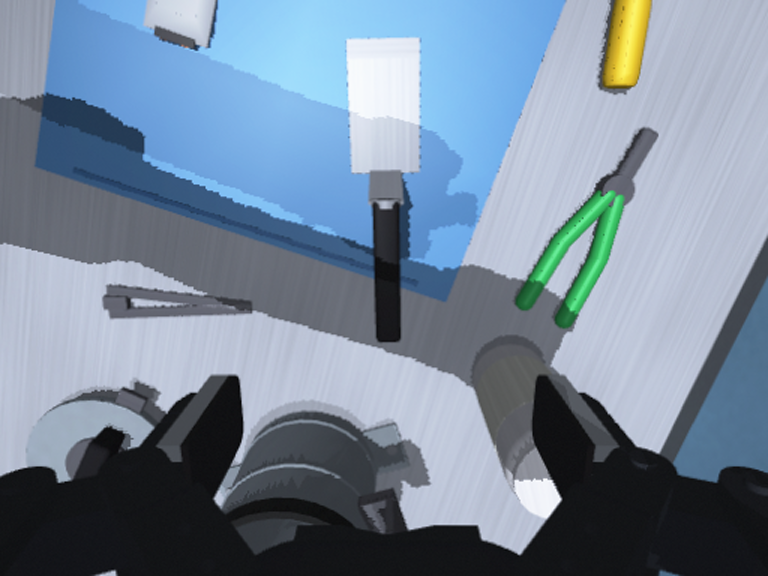

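Run:
```python
from h import *
np.set_printoptions(precision=1,suppress=True)
W=get_image('wrist')
a=lambda x,y,z:at(W,x/1.5,y/1.5,z)[:2]
f,b=a(387,206,63),a(388.3,336,63);print('handle',f,b,np.linalg.norm(f-b),np.degrees(np.arctan2(*(f-b)[::-1])))
B=[a(*k,5) for k in [(347,39),(421,38),(421,172),(350,172)]];print('blade',B);fr=(B[0]+B[1])/2;bk=(B[2]+B[3])/2;print(fr,bk,np.degrees(np.arctan2(*(fr-bk)[::-1])))
c=a(183,10,12);print('cell',c)
R=telemetry.get_state()['orientation'];t=telemetry.get_state()['tcp_pos']
for p in (f,b,fr,bk): print((p-t[:2])@R[:2,:2])
```

```text
handle [625.3  72.6] [652.4 -24.5] 100.7747748946887 105.5983419510843
blade [array([565. , 179.8]), array([619.3, 195. ]), array([646.9,  99.9]), array([590.5,  84.8])]
[592.1 187.4] [618.7  92.3] 105.636738649992
cell [445.  165.5]
[30.9  0.3]
[-69.9   1.2]
[150.4  -1.9]
[51.7 -0.9]
```

arm_command:
  series:
    - {"x": 0.004, "y": 0.0005, "z": 0.03, "spin": -0.01, "gripper": 1}
    - {"x": 0, "y": 0, "z": 0.045, "spin": 0, "gripper": 1}
    - {"x": 0, "y": 0, "z": 0.045, "spin": 0, "gripper": 1}
    - {"x": 0, "y": 0, "z": 0.045, "spin": 0, "gripper": 1}
    - {"x": 0, "y": 0, "z": 0.045, "spin": 0, "gripper": 1}
    - {"x": 0, "y": 0, "z": 0.025, "spin": 0, "gripper": 1}
    - {"x": 0, "y": 0, "z": 0.01, "spin": 0, "gripper": 1}
    - {"x": 0, "y": 0, "z": 0, "spin": 0, "gripper": 1}
    - {"x": 0, "y": 0, "z": 0, "spin": 0, "gripper": -1}
    - {"x": 0, "y": 0, "z": 0, "spin": 0, "gripper": -1}

```text
time: 20.0
tcp_pos: [633.5, 47.5, 36.1]
orientation: [[-0.271, 0.963, 0.002], [0.963, 0.271, 0.001], [-0.0, 0.002, -1.0]]
contact_force: [1.1, -0.3, 0.5]
grip_width: 51.7
gripper_force: 0.0
```

arm_command:
  series:
    - {"x": 0, "y": 0, "z": 0, "spin": 0, "gripper": -1}
    - {"x": 0, "y": 0, "z": 0, "spin": 0, "gripper": -1}
    - {"x": 0, "y": 0, "z": 0, "spin": 0, "gripper": -1}
    - {"x": 0, "y": 0, "z": 0, "spin": 0, "gripper": -1}
    - {"x": 0, "y": 0, "z": 0, "spin": 0, "gripper": -1}
    - {"x": 0, "y": 0, "z": 0, "spin": 0, "gripper": -1}
    - {"x": 0, "y": 0, "z": 0, "spin": 0, "gripper": -1}
    - {"x": 0, "y": 0, "z": 0, "spin": 0, "gripper": -1}
    - {"x": 0, "y": 0, "z": 0, "spin": 0, "gripper": -1}
    - {"x": 0, "y": 0, "z": 0, "spin": 0, "gripper": -1}

```text
time: 21.25
tcp_pos: [632.9, 47.3, 35.1]
orientation: [[-0.27, 0.963, 0.0], [0.963, 0.27, 0.0], [-0.0, 0.001, -1.0]]
contact_force: [-0.5, 0.3, 6.2]
grip_width: 19.3
gripper_force: 61.1
```

arm_command:
  series:
    - {"x": 0, "y": 0, "z": -0.005, "spin": 0, "gripper": -1}
    - {"x": 0, "y": 0, "z": -0.02, "spin": 0, "gripper": -1}
    - {"x": 0, "y": 0, "z": -0.04, "spin": 0.094, "gripper": -1}
    - {"x": 0, "y": 0, "z": -0.04, "spin": 0.09, "gripper": -1}
    - {"x": 0, "y": 0, "z": -0.04, "spin": 0.09, "gripper": -1}
    - {"x": 0.03, "y": -0.02, "z": -0.04, "spin": 0, "gripper": -1}
    - {"x": 0.03, "y": -0.02, "z": -0.04, "spin": 0, "gripper": -1}
    - {"x": 0.03, "y": -0.024, "z": -0.04, "spin": 0, "gripper": -1}
    - {"x": 0.033, "y": -0.024, "z": 0, "spin": 0, "gripper": -1}
    - {"x": 0, "y": 0, "z": 0, "spin": 0, "gripper": -1}

```text
time: 22.5
tcp_pos: [542.8, 173.8, 301.0]
orientation: [[-0.006, 1.0, -0.0], [1.0, 0.006, 0.003], [0.003, -0.0, -1.0]]
contact_force: [-0.3, -0.3, -2.0]
grip_width: 19.1
gripper_force: 60.3
```

Run:
```python
from h import *
np.set_printoptions(precision=3,suppress=True)
s=telemetry.get_state(); print(s['time'],s['tcp_pos'],s['joints'])
W=get_image('wrist');save(W,'w4.png')
for t in ['spatula','cell1']: print(t,[(round(o['confidence'],2),np.array(o['extent'])) for o in spotter.look_for(W,t)[:5]])
```

```text
22.5 [542.775 173.83  301.004] [-0.94   0.302  0.708  1.673 -0.209  1.243 -0.181]
spatula [(0.74, array([194. ,   1. , 121.6, 356.8])), (0.74, array([160.3, 103.2,  42.8,  74.2]))]
cell1 [(0.78, array([311.5,  14.9,  30.2,  87.4])), (0.72, array([160.3, 102.3,  40.2,  75. ])), (0.57, array([156.7,   0. ,  39.4,  75.8]))]
```

View pics/w4.png

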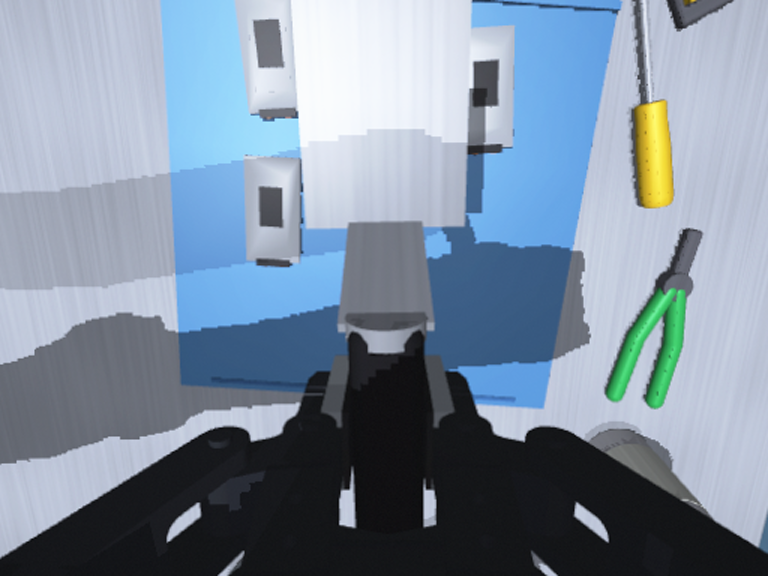

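Run:
```python
from h import *
np.set_printoptions(precision=1,suppress=True)
W=get_image('wrist')
a=lambda x,y,z:at(W,x/1.5,y/1.5,z)[:2]
ang=lambda p,q:np.degrees(np.arctan2(*(p-q)[::-1]))
for n,c,l in [('a',(271,207),((247,160),(247,260))),('b',(268,43),((257,19),(261,67))),('b2',(268,43),((289,20),(297,112))),('d',(485,83),((514,28),(513,146)))]:
    print(n,a(*c,14),ang(a(*l[0],7),a(*l[1],7)),[a(*k,7) for k in l])
f=a(383,345,301+10);print('spat x axis px',[ang(a(383,60,301-33),a(386,225,301-33))],a(383,225,270))
print('rib',a(560,6,9),a(480,3,9))
```

```text
a [444.9 191.4] 85.19730304940796 [array([425.7, 230.2]), array([418.4, 143. ])]
b [451.7 318.7] 90.67253556872535 [array([442.8, 336.9]), array([443.2, 302.5])]
b2 [451.7 318.7] 92.06361343123288 [array([467.9, 336.3]), array([470.3, 268.6])]
d [623.5 289.7] 93.84679504474585 [array([645.3, 330.4]), array([651.3, 241.3])]
spat x axis px [np.float64(90.93663220765481)] [543.3 216.3]
rib [679.3 344.9] [617.2 347.4]
```

arm_command:
  series:
    - {"x": 0, "y": 0, "z": 0, "spin": -0.064, "gripper": -1}
    - {"x": -0.032, "y": 0.03, "z": 0, "spin": 0, "gripper": -1}
    - {"x": -0.032, "y": 0.03, "z": 0, "spin": 0, "gripper": -1}
    - {"x": -0.029, "y": 0.029, "z": 0.03, "spin": 0, "gripper": -1}
    - {"x": 0, "y": 0, "z": 0.05, "spin": 0, "gripper": -1}
    - {"x": 0, "y": 0, "z": 0.05, "spin": 0, "gripper": -1}
    - {"x": 0, "y": 0, "z": 0.05, "spin": 0, "gripper": -1}
    - {"x": 0, "y": 0, "z": 0.04, "spin": 0, "gripper": -1}
    - {"x": 0, "y": 0, "z": 0.025, "spin": 0, "gripper": -1}
    - {"x": 0, "y": 0, "z": 0, "spin": 0, "gripper": -1}

```text
time: 23.95
tcp_pos: [638.2, 81.5, 52.6]
orientation: [[-0.062, 0.998, -0.004], [0.998, 0.062, -0.002], [-0.002, -0.004, -1.0]]
contact_force: [0.5, -0.0, -1.0]
grip_width: 19.0
gripper_force: 60.2
```

arm_command:
  series:
    - {"x": 0, "y": 0, "z": 0.01, "spin": 0, "gripper": -1}
    - {"x": 0, "y": 0, "z": 0.006, "spin": 0, "gripper": -1}
    - {"x": 0, "y": 0, "z": 0.003, "spin": 0, "gripper": -1}
    - {"x": 0, "y": 0, "z": 0, "spin": 0, "gripper": -1}
    - {"x": 0, "y": 0, "z": 0, "spin": 0, "gripper": -1}
    - {"x": 0, "y": 0, "z": 0, "spin": 0, "gripper": -1}
    - {"x": 0, "y": 0, "z": 0, "spin": 0, "gripper": -1}
    - {"x": 0, "y": 0, "z": 0, "spin": 0, "gripper": -1}
    - {"x": 0, "y": 0, "z": 0, "spin": 0, "gripper": -1}
    - {"x": 0, "y": 0, "z": 0, "spin": 0, "gripper": -1}

```text
time: 25.2
tcp_pos: [639.4, 83.3, 35.7]
orientation: [[-0.064, 0.998, -0.0], [0.998, 0.064, -0.0], [-0.0, -0.0, -1.0]]
contact_force: [0.1, 0.2, -1.1]
grip_width: 19.0
gripper_force: 60.2
```

Run:
```python
from h import *
np.set_printoptions(precision=3,suppress=True)
s=telemetry.get_state(); print(s['time'],s['tcp_pos'],s['joints'],s['contact_force'])
W=get_image('wrist');save(W,'w5.png',1.2)
A=get_image('scene');B=get_image('side')
save(A,'s5.png',3,(215,150,390,280))
for t in ['cell1']:
  for I in (W,A): print(t,[(round(o['confidence'],2),np.array(o['extent'])) for o in spotter.look_for(I,t)[:5]])
```

```text
25.2 [639.405  83.277  35.742] [-0.581  0.72   0.557  1.735 -0.492  0.83   0.268] [ 0.089  0.15  -1.126]
cell1 []
cell1 [(0.8, array([314.9, 204.4,  22.3,  17.2])), (0.74, array([300.2, 226. ,  31. ,  16.4])), (0.73, array([293.1, 177.7,  24.3,  16.1])), (0.54, array([323.3, 188.7,  29.5,  16.6])), (0.3, array([185.3, 135.5,  36.7,  24.9]))]
```

View pics/w5.png

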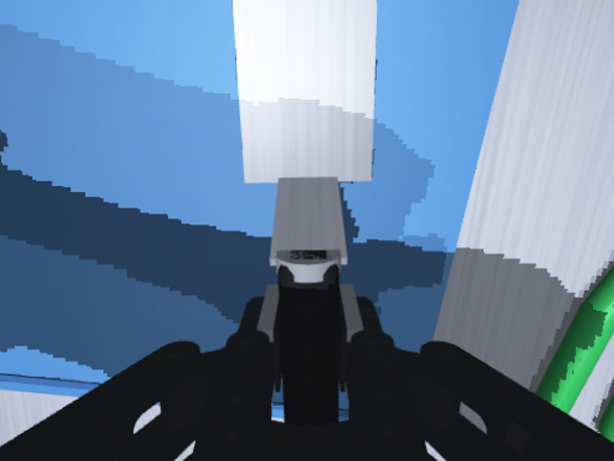

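arm_command:
  series:
    - {"x": 0, "y": -0.002, "z": 0.0006, "spin": 0, "gripper": -1}
    - {"x": 0.011, "y": 0, "z": 0, "spin": 0, "gripper": -1}
    - {"x": 0.013, "y": 0, "z": 0, "spin": 0, "gripper": -1}
    - {"x": 0.013, "y": 0, "z": 0, "spin": 0, "gripper": -1}
    - {"x": 0.013, "y": 0, "z": 0, "spin": 0, "gripper": -1}
    - {"x": 0.013, "y": 0, "z": 0, "spin": 0, "gripper": -1}
    - {"x": 0.013, "y": 0, "z": 0, "spin": 0, "gripper": -1}
    - {"x": 0.013, "y": 0, "z": 0, "spin": 0, "gripper": -1}
    - {"x": 0.012, "y": 0, "z": 0, "spin": 0, "gripper": -1}
    - {"x": 0.006, "y": 0, "z": 0, "spin": 0, "gripper": -1}

```text
time: 26.7
tcp_pos: [630.7, 191.0, 35.4]
orientation: [[-0.065, 0.998, 0.0], [0.998, 0.065, 0.0], [0.0, 0.0, -1.0]]
contact_force: [0.2, -2.8, 4.2]
grip_width: 18.7
gripper_force: 61.0
```

Run:
```python
from h import *
np.set_printoptions(precision=3,suppress=True)
s=telemetry.get_state(); print(s['time'],s['tcp_pos'],s['joints'],s['contact_force'])
W=get_image('wrist');save(W,'w6.png',1.2)
print([(round(o['confidence'],2),np.array(o['extent'])) for o in spotter.look_for(W,'cell1')[:5]])
```

```text
26.7 [630.701 191.008  35.407] [-0.741  0.741  0.562  1.698 -0.499  0.85   0.104] [ 0.22  -2.811  4.248]
[(0.76, array([  0. ,   0. , 112.8, 109.8])), (0.72, array([179.5,   0.8, 110.6, 103.8]))]
```

View pics/w6.png

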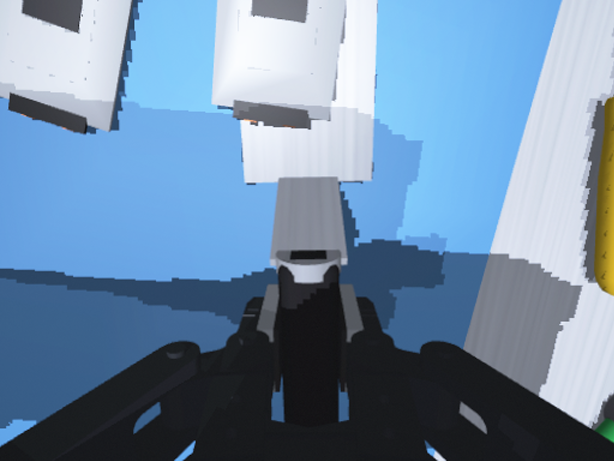

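```bash
cat >> h.py <<'E'
def tool(p,s=None):
    s=s or telemetry.get_state(); R=s['orientation']; return (np.asarray(p)[:2]-s['tcp_pos'][:2])@R[:2,:2]
E
python3 - <<'E'
from h import *
np.set_printoptions(precision=1,suppress=True)
W=get_image('wrist')
a=lambda x,y,z:at(W,x/1.2,y/1.2,z)[:2]
for n,p,z in [('near L',(215,100),8),('near R',(331,118),8),('L top',(220,5),8),('R top',(344,10),8),('label L',(249,18),15),('label R',(306,22),15),('blade BL',(246,182),5),('blade BR',(372,180),5),('c near L',(0,92),8),('c near R',(113,131),8),('c label',(52,8),15),('c R',(128,40),8)]:
    w=a(*p,z); print(n,w,tool(w))
E
```

```text
near L [587.1 269.1] [ 80.  -38.3]
near R [634.6 265.2] [73.   8.8]
L top [589.2 303.3] [114. -34.]
R top [636.4 304.7] [112.3  13.2]
label L [601.3 298.2] [108.1 -22.2]
label R [622.3 298.3] [106.9  -1.3]
blade BL [599.8 235.9] [ 46.1 -27.9]
blade BR [654.8 240.4] [47.  27.4]
c near L [501.9 266. ] [  82.4 -123.6]
c near R [545.1 254. ] [ 67.7 -81.2]
c label [530.3 296.3] [110.8 -93.3]
c R [553.7 288.7] [101.8 -70.4]
```

arm_command:
  series:
    - {"x": -0.015, "y": 0, "z": 0, "spin": 0, "gripper": -1}
    - {"x": -0.02, "y": 0, "z": 0, "spin": 0, "gripper": -1}
    - {"x": -0.02, "y": 0, "z": -0.0005, "spin": 0, "gripper": -1}
    - {"x": -0.019, "y": 0, "z": 0, "spin": 0, "gripper": -1}
    - {"x": -0.007, "y": -0.002, "z": -0.0005, "spin": 0.126, "gripper": -1}
    - {"x": 0, "y": -0.015, "z": 0, "spin": 0, "gripper": -1}
    - {"x": 0, "y": -0.016, "z": 0, "spin": 0, "gripper": -1}
    - {"x": 0, "y": 0, "z": 0.001, "spin": 0, "gripper": -1}
    - {"x": 0, "y": 0, "z": 0, "spin": 0, "gripper": -1}
    - {"x": 0, "y": 0, "z": 0, "spin": 0, "gripper": -1}

```text
time: 28.1
tcp_pos: [603.2, 109.7, 35.3]
orientation: [[0.063, 0.998, -0.0], [0.998, -0.063, -0.001], [-0.001, -0.0, -1.0]]
contact_force: [-2.8, -2.5, 4.5]
grip_width: 19.1
gripper_force: 61.4
```

Run:
```python
from h import *
np.set_printoptions(precision=1,suppress=True)
s=telemetry.get_state(); print(s['time'],s['tcp_pos'],s['orientation'][:2,0],s['contact_force'])
A=get_image('scene');B=get_image('side')
for I in (A,B):
  for o in spotter.look_for(I,'cell1')[:5]:
    l,t,w,h=o['extent']; print(round(o['confidence'],2),at(I,l+w/2,t+h/2,9)[:2])
a=A['color'][150:290,215:390,::-1];b=B['color'][160:250,170:310,::-1]
a=cv2.resize(a,(700,560),interpolation=cv2.INTER_CUBIC);cv2.imwrite('pics/s7.png',a)
```

```text
28.1 [603.2 109.7  35.3] [0.1 1. ] [-2.8 -2.5  4.5]
0.83 [466.9 311.1]
0.61 [605.2 224.1]
0.61 [539.  303.7]
0.6 [441.7 187.7]
0.5 [743.6 -86.5]
0.58 [468.9 307.8]
0.53 [441.  190.6]
0.4 [602.9 232. ]
0.4 [ 432.9 -222.7]
0.29 [611.  143.6]
```

View pics/s7.png

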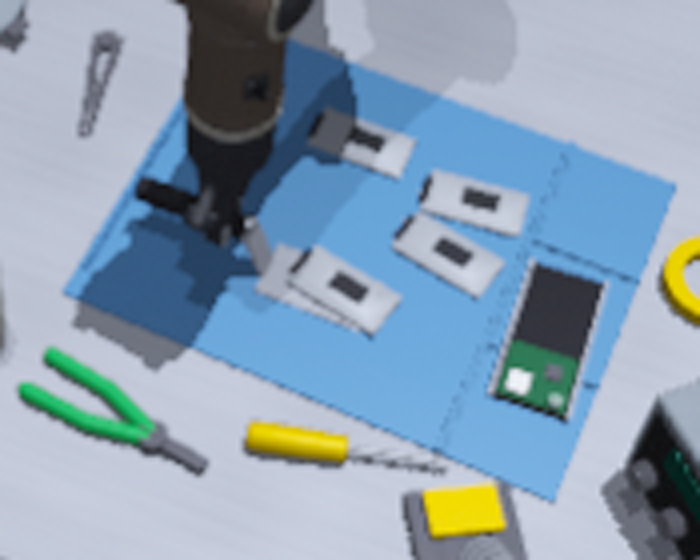

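Run:
```python
from h import *
W=get_image('wrist');save(W,'w8.png',1.2)
```

```text
(no output)
```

View pics/w8.png

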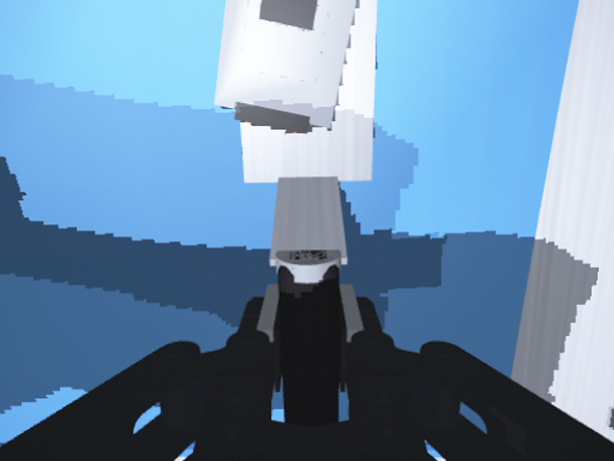

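arm_command:
  series:
    - {"x": 0, "y": 0, "z": -0.003, "spin": 0, "gripper": -1}
    - {"x": 0, "y": 0, "z": -0.008, "spin": 0, "gripper": -1}
    - {"x": 0, "y": 0, "z": -0.015, "spin": 0, "gripper": -1}
    - {"x": 0, "y": 0, "z": -0.022, "spin": 0, "gripper": -1}
    - {"x": 0, "y": 0, "z": -0.028, "spin": 0, "gripper": -1}
    - {"x": 0, "y": 0, "z": -0.028, "spin": 0, "gripper": -1}
    - {"x": 0, "y": 0, "z": -0.025, "spin": 0, "gripper": -1}
    - {"x": 0, "y": 0, "z": -0.018, "spin": 0, "gripper": -1}
    - {"x": 0, "y": 0, "z": -0.012, "spin": 0, "gripper": -1}
    - {"x": 0, "y": 0, "z": -0.006, "spin": 0, "gripper": -1}

```text
time: 29.6
tcp_pos: [602.9, 111.0, 200.7]
orientation: [[0.062, 0.998, 0.0], [0.998, -0.062, 0.0], [0.0, 0.0, -1.0]]
contact_force: [-0.1, 0.2, -2.1]
grip_width: 18.9
gripper_force: 60.1
```

arm_command:
  series:
    - {"x": 0, "y": 0, "z": 0, "spin": 0.04, "gripper": -1}
    - {"x": 0, "y": 0, "z": 0, "spin": 0.08, "gripper": -1}
    - {"x": 0, "y": 0, "z": 0, "spin": 0.12, "gripper": -1}
    - {"x": 0, "y": 0, "z": 0, "spin": 0.13, "gripper": -1}
    - {"x": 0, "y": 0, "z": 0, "spin": 0.13, "gripper": -1}
    - {"x": 0, "y": 0, "z": 0, "spin": 0.13, "gripper": -1}
    - {"x": 0, "y": 0, "z": 0, "spin": 0.12, "gripper": -1}
    - {"x": 0, "y": 0, "z": 0, "spin": 0.11, "gripper": -1}
    - {"x": 0, "y": 0, "z": 0, "spin": 0.08, "gripper": -1}
    - {"x": 0, "y": 0, "z": 0, "spin": 0.04, "gripper": -1}

```text
time: 30.85
tcp_pos: [602.4, 111.0, 199.3]
orientation: [[0.865, 0.502, -0.001], [0.502, -0.865, -0.001], [-0.002, -0.0, -1.0]]
contact_force: [-0.3, 0.6, -1.8]
grip_width: 19.0
gripper_force: 60.1
```

Run:
```python
from h import *
np.set_printoptions(precision=2,suppress=True)
s=telemetry.get_state(); print(s['time'],s['tcp_pos'],s['orientation'][:2,0],s['contact_force'],s['joints'])
W=get_image('wrist');save(W,'w9.png',1.2)
for o in spotter.look_for(W,'cell1')[:4]:
    l,t,w,h=o['extent']; z=s['tcp_pos'][2]-22
    print(round(o['confidence'],2),np.array(o['extent']),tool(at(W,l,t+h,z),s),tool(at(W,l+w,t+h,z),s))
```

```text
30.85 [602.38 110.97 199.28] [0.86 0.5 ] [-0.32  0.57 -1.76] [-0.92  0.58  0.98  1.71 -0.52  1.14 -0.83]
0.89 [178.5   0.  116.  111.1] [ 66.17 -39.7 ] [66.18 16.3 ]
0.88 [ 74.6 220.2  97.   63.5] [ -28.23 -104.45] [-28.53 -50.19]
0.75 [  0.6 149.6  76.8  71.9] [   9.29 -137.03] [  9.18 -97.15]
0.69 [  6.3  80.8 103.9  99.6] [  31.64 -129.24] [ 31.67 -77.01]
```

arm_command:
  series:
    - {"x": -0.005, "y": 0.006, "z": 0, "spin": 0, "gripper": -1}
    - {"x": -0.011, "y": 0.012, "z": 0, "spin": 0, "gripper": -1}
    - {"x": -0.016, "y": 0.018, "z": 0, "spin": 0, "gripper": -1}
    - {"x": -0.021, "y": 0.024, "z": 0, "spin": 0, "gripper": -1}
    - {"x": -0.026, "y": 0.03, "z": 0, "spin": 0, "gripper": -1}
    - {"x": -0.03, "y": 0.034, "z": 0, "spin": 0, "gripper": -1}
    - {"x": -0.03, "y": 0.034, "z": 0, "spin": 0, "gripper": -1}
    - {"x": -0.03, "y": 0.034, "z": 0, "spin": 0, "gripper": -1}
    - {"x": -0.025, "y": 0.03, "z": 0, "spin": 0, "gripper": -1}
    - {"x": -0.02, "y": 0.024, "z": 0, "spin": 0, "gripper": -1}

```text
time: 32.2
tcp_pos: [540.3, -213.2, 200.7]
orientation: [[0.865, 0.502, 0.001], [0.502, -0.865, -0.0], [0.0, 0.001, -1.0]]
contact_force: [0.8, 0.7, -1.8]
grip_width: 19.6
gripper_force: 60.2
```

arm_command:
  series:
    - {"x": -0.014, "y": 0.018, "z": 0, "spin": 0, "gripper": -1}
    - {"x": -0.009, "y": 0.012, "z": 0, "spin": 0, "gripper": -1}
    - {"x": -0.004, "y": 0.006, "z": 0, "spin": 0, "gripper": -1}
    - {"x": 0, "y": 0, "z": 0, "spin": 0, "gripper": -1}
    - {"x": 0, "y": 0, "z": 0, "spin": 0, "gripper": -1}
    - {"x": 0, "y": 0, "z": 0, "spin": 0, "gripper": -1}
    - {"x": 0, "y": 0, "z": 0, "spin": 0, "gripper": -1}
    - {"x": 0, "y": 0, "z": 0, "spin": 0, "gripper": -1}
    - {"x": 0, "y": 0, "z": 0, "spin": 0, "gripper": -1}
    - {"x": 0, "y": 0, "z": 0, "spin": 0, "gripper": -1}

```text
time: 33.45
tcp_pos: [537.0, -254.2, 200.2]
orientation: [[0.863, 0.504, -0.0], [0.504, -0.863, -0.0], [-0.0, -0.0, -1.0]]
contact_force: [-0.5, -0.2, -1.8]
grip_width: 18.8
gripper_force: 60.1
```

```bash
cat >> h.py <<'E'
def stat():
    np.set_printoptions(precision=2,suppress=True)
    s=telemetry.get_state(); print(s['time'],s['tcp_pos'],s['orientation'][:2,0],s['contact_force'],s['joints'])
    W=get_image('wrist')
    for o in spotter.look_for(W,'cell1')[:4]:
        l,t,w,h=o['extent']; z=s['tcp_pos'][2]-22
        print(round(o['confidence'],2),np.array(o['extent']),tool(at(W,l,t+h,z),s),tool(at(W,l+w,t+h,z),s))
    return s,W
E
python3 - <<'E'
from h import *
s,W=stat();save(W,'w10.png',1.2)
u=s['orientation'][:2,0]; print('mouth rel',tool([622,-205.5],s))
E
```

```text
33.45 [ 536.99 -254.2   200.16] [0.86 0.5 ] [-0.49 -0.2  -1.85] [-0.31  0.54  0.97  1.76 -0.49  1.11 -0.23]
0.76 [178.9   0.  116.9 111.2] [ 66.19 -39.56] [66.21 16.93]
0.6 [131.9 184.1  99.6 110.5] [-35.38 -73.23] [-35.57 -16.52]
0.31 [ 42.   67.4  44.3 124. ] [  25.85 -112.57] [ 25.85 -90.05]
mouth rel [97.97  0.83]
```

arm_command:
  series:
    - {"x": 0, "y": 0.003, "z": 0, "spin": 0, "gripper": -1}
    - {"x": 0, "y": 0.004, "z": 0, "spin": 0, "gripper": -1}
    - {"x": 0, "y": 0.002, "z": 0, "spin": 0, "gripper": -1}
    - {"x": 0, "y": 0, "z": 0, "spin": 0, "gripper": -1}
    - {"x": -0.0625, "y": 0, "z": 0, "spin": 0, "gripper": -1}
    - {"x": -0.0625, "y": 0, "z": 0, "spin": 0, "gripper": -1}
    - {"x": -0.05, "y": 0, "z": 0, "spin": 0, "gripper": -1}
    - {"x": 0, "y": 0, "z": 0, "spin": 0, "gripper": -1}
    - {"x": 0, "y": 0, "z": 0, "spin": 0, "gripper": -1}
    - {"x": 0, "y": 0, "z": 0, "spin": 0, "gripper": -1}

```text
time: 34.8
tcp_pos: [391.7, -349.5, 200.0]
orientation: [[0.862, 0.506, -0.0], [0.506, -0.862, 0.0], [0.0, -0.0, -1.0]]
contact_force: [0.1, 0.1, -1.2]
grip_width: 19.3
gripper_force: 60.2
```

Run:
```python
from h import *
s,W=stat();save(W,'w11.png',1.2)
A=get_image('scene');B=get_image('side');print(proj(A,[622,-205,130]),proj(B,[622,-205,130]))
for I in (A,B):
  for o in spotter.look_for(I,'cell1')[:6]:
    l,t,w,h=o['extent']; print(round(o['confidence'],2),np.array(o['extent']),at(I,l+w/2,t+h/2,9)[:2])
a=A['color'][120:250,130:300,::-1];b=B['color'][190:320,180:350,::-1]
cv2.imwrite('pics/s11.png',cv2.resize(np.hstack([a,b]),None,fx=2.3,fy=2.3,interpolation=cv2.INTER_CUBIC))
```

```text
34.8 [ 391.7  -349.48  200.05] [0.86 0.51] [ 0.1   0.1  -1.22] [-0.15  0.41  1.03  1.92 -0.41  1.04  0.02]
[186.22 167.64] [270.61 244.99]
0.82 [321.8 194.1  27.5  13.3] [468.76 315.83]
0.67 [312.6 202.7  25.2  22.3] [538.48 297.21]
0.6 [294.3 174.9  23.7  20. ] [441.2  193.24]
0.74 [221.7 178.9  14.8  13.8] [529.57 309.33]
0.7 [201.4 199.8  13.8  10.6] [446.43 184.87]
0.66 [209.4 180.   13.2  15.1] [478.11 301.74]
0.16 [203.1 150.2  20.   16.5] [472.29 538.22]
```

View pics/s11.png

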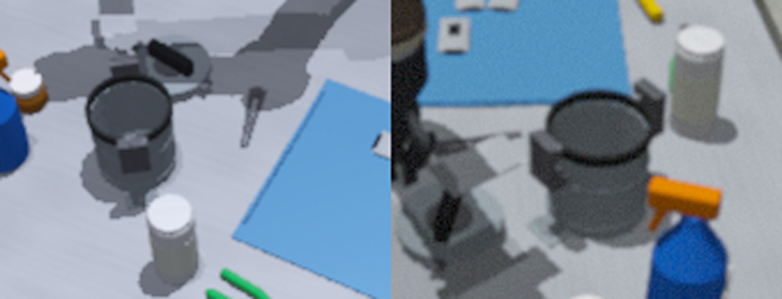

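arm_command:
  series:
    - {"x": 0, "y": 0, "z": 0, "spin": -0.15, "gripper": -1}
    - {"x": 0, "y": 0, "z": 0, "spin": -0.15, "gripper": -1}
    - {"x": 0, "y": 0, "z": 0, "spin": -0.15, "gripper": -1}
    - {"x": 0, "y": 0, "z": 0, "spin": -0.15, "gripper": -1}
    - {"x": 0, "y": 0, "z": 0, "spin": -0.15, "gripper": -1}
    - {"x": 0, "y": 0, "z": 0, "spin": -0.15, "gripper": -1}
    - {"x": 0, "y": 0, "z": 0, "spin": -0.105, "gripper": -1}
    - {"x": 0.03, "y": 0.003, "z": 0, "spin": 0, "gripper": -1}
    - {"x": 0.04, "y": 0.004, "z": 0, "spin": 0, "gripper": -1}
    - {"x": 0.04, "y": 0.004, "z": 0, "spin": 0, "gripper": -1}

```text
time: 36.35
tcp_pos: [405.6, -239.8, 200.2]
orientation: [[0.038, 0.999, 0.0], [0.999, -0.038, -0.0], [-0.0, 0.0, -1.0]]
contact_force: [-0.9, -0.5, -1.2]
grip_width: 19.2
gripper_force: 60.2
```

arm_command:
  series:
    - {"x": 0.04, "y": 0.004, "z": 0, "spin": 0, "gripper": -1}
    - {"x": 0.04, "y": 0.004, "z": 0, "spin": 0, "gripper": -1}
    - {"x": 0.04, "y": 0.004, "z": 0, "spin": 0, "gripper": -1}
    - {"x": 0.04, "y": 0.004, "z": 0, "spin": 0, "gripper": -1}
    - {"x": 0.04, "y": 0.004, "z": 0, "spin": 0, "gripper": -1}
    - {"x": 0.028, "y": 0.002, "z": 0.02, "spin": 0, "gripper": -1}
    - {"x": 0, "y": 0, "z": 0.04, "spin": 0, "gripper": -1}
    - {"x": 0, "y": 0, "z": 0.04, "spin": 0, "gripper": -1}
    - {"x": 0, "y": 0, "z": 0.03, "spin": 0, "gripper": -1}
    - {"x": 0, "y": 0, "z": 0.015, "spin": 0, "gripper": -1}

```text
time: 37.6
tcp_pos: [435.4, -13.8, 53.9]
orientation: [[0.037, 0.999, -0.002], [0.999, -0.037, -0.001], [-0.001, -0.002, -1.0]]
contact_force: [0.0, 0.2, -1.3]
grip_width: 18.8
gripper_force: 60.2
```

Run:
```python
from h import *
s,W=stat()
A=get_image('scene')
for I in (A,):
  for o in spotter.look_for(I,'cell1')[:6]:
    l,t,w,h=o['extent']; print(round(o['confidence'],2),np.array(o['extent']),at(I,l+w/2,t+h/2,9)[:2])
```

```text
37.6 [435.36 -13.79  53.87] [0.04 1.  ] [ 0.    0.22 -1.33] [-0.49  0.39  0.51  2.23 -0.34  0.59  0.23]
0.74 [313.4 203.4  25.1  18.6] [532.7  298.29]
0.68 [321.6 192.1  27.8  17.8] [469.91 315.97]
0.64 [293.4 177.6  22.9  17.1] [448.65 190.55]
```

arm_command:
  series:
    - {"x": 0, "y": 0.002, "z": 0.01, "spin": 0, "gripper": -1}
    - {"x": 0, "y": 0, "z": 0.006, "spin": 0, "gripper": -1}
    - {"x": 0, "y": 0, "z": 0.003, "spin": 0, "gripper": -1}
    - {"x": 0, "y": 0, "z": 0, "spin": 0, "gripper": -1}
    - {"x": 0, "y": 0, "z": 0, "spin": 0, "gripper": -1}
    - {"x": 0, "y": 0, "z": 0, "spin": 0, "gripper": -1}
    - {"x": 0, "y": 0, "z": 0, "spin": 0, "gripper": -1}
    - {"x": 0, "y": 0, "z": 0, "spin": 0, "gripper": -1}
    - {"x": 0, "y": 0, "z": 0, "spin": 0, "gripper": -1}
    - {"x": 0, "y": 0, "z": 0, "spin": 0, "gripper": -1}

```text
time: 39.05
tcp_pos: [437.9, -13.7, 36.2]
orientation: [[0.037, 0.999, -0.0], [0.999, -0.037, 0.0], [0.0, -0.0, -1.0]]
contact_force: [-0.3, -0.0, -1.9]
grip_width: 19.2
gripper_force: 60.2
```

arm_command:
  series:
    - {"x": 0.005, "y": 0, "z": 0.0009, "spin": 0, "gripper": -1}
    - {"x": 0.012, "y": 0, "z": 0, "spin": 0, "gripper": -1}
    - {"x": 0.015, "y": 0, "z": 0, "spin": 0, "gripper": -1}
    - {"x": 0.015, "y": 0, "z": 0, "spin": 0, "gripper": -1}
    - {"x": 0.015, "y": 0, "z": 0, "spin": 0, "gripper": -1}
    - {"x": 0.015, "y": 0, "z": 0, "spin": 0, "gripper": -1}
    - {"x": 0.015, "y": 0, "z": 0, "spin": 0, "gripper": -1}
    - {"x": 0.01, "y": 0, "z": 0, "spin": 0, "gripper": -1}
    - {"x": 0.005, "y": 0, "z": 0, "spin": 0, "gripper": -1}
    - {"x": 0, "y": 0, "z": 0, "spin": 0, "gripper": -1}

```text
time: 40.3
tcp_pos: [442.0, 94.2, 35.3]
orientation: [[0.036, 0.999, 0.0], [0.999, -0.036, 0.001], [0.001, 0.0, -1.0]]
contact_force: [0.2, 1.2, 1.2]
grip_width: 18.9
gripper_force: 60.5
```

Run:
```python
from h import *
s,W=stat();save(W,'w12.png',1.2)
A=get_image('scene')
for I in (A,):
  for o in spotter.look_for(I,'cell1')[:6]:
    l,t,w,h=o['extent']; print(round(o['confidence'],2),np.array(o['extent']),at(I,l+w/2,t+h/2,9)[:2])
```

```text
40.3 [442.    94.16  35.28] [0.04 1.  ] [0.22 1.22 1.15] [-0.7   0.45  0.48  2.21 -0.38  0.56  0.03]
0.72 [195.8   1.1 109.7  94. ] [ 74.43 -29.79] [74.42 22.49]
0.85 [323.5 195.6  25.5  15.3] [478.53 321.29]
0.53 [313.2 203.8  23.9  19.9] [538.14 296.92]
0.53 [300.3 179.3  23.   17.8] [447.73 217.63]
0.48 [193.  203.6  21.5  39.2] [741.48 -89.04]
0.44 [276.7 254.7  26.7  11.5] [762.8  242.02]
```

arm_command:
  series:
    - {"x": 0, "y": 0, "z": -0.003, "spin": 0, "gripper": -1}
    - {"x": 0, "y": 0, "z": -0.008, "spin": 0, "gripper": -1}
    - {"x": 0, "y": 0, "z": -0.015, "spin": 0, "gripper": -1}
    - {"x": 0, "y": 0, "z": -0.022, "spin": 0, "gripper": -1}
    - {"x": 0, "y": 0, "z": -0.028, "spin": 0, "gripper": -1}
    - {"x": 0, "y": 0, "z": -0.028, "spin": 0, "gripper": -1}
    - {"x": 0, "y": 0, "z": -0.025, "spin": 0, "gripper": -1}
    - {"x": 0, "y": 0, "z": -0.018, "spin": 0, "gripper": -1}
    - {"x": 0, "y": 0, "z": -0.012, "spin": 0, "gripper": -1}
    - {"x": 0, "y": 0, "z": -0.006, "spin": 0, "gripper": -1}

```text
time: 41.75
tcp_pos: [441.9, 93.1, 201.1]
orientation: [[0.037, 0.999, 0.001], [0.999, -0.037, 0.001], [0.001, 0.001, -1.0]]
contact_force: [-0.5, -0.2, -2.3]
grip_width: 19.0
gripper_force: 60.1
```

arm_command:
  series:
    - {"x": 0, "y": 0, "z": 0, "spin": 0.04, "gripper": -1}
    - {"x": 0, "y": 0, "z": 0, "spin": 0.08, "gripper": -1}
    - {"x": 0, "y": 0, "z": 0, "spin": 0.12, "gripper": -1}
    - {"x": 0, "y": 0, "z": 0, "spin": 0.14, "gripper": -1}
    - {"x": 0, "y": 0, "z": 0, "spin": 0.14, "gripper": -1}
    - {"x": 0, "y": 0, "z": 0, "spin": 0.14, "gripper": -1}
    - {"x": 0, "y": 0, "z": 0, "spin": 0.12, "gripper": -1}
    - {"x": 0, "y": 0, "z": 0, "spin": 0.11, "gripper": -1}
    - {"x": 0, "y": 0, "z": 0, "spin": 0.08, "gripper": -1}
    - {"x": 0, "y": 0, "z": 0, "spin": 0.04, "gripper": -1}

```text
time: 43.0
tcp_pos: [441.4, 93.0, 199.9]
orientation: [[0.867, 0.498, -0.001], [0.498, -0.867, -0.001], [-0.001, -0.0, -1.0]]
contact_force: [-1.0, 0.1, -3.0]
grip_width: 19.0
gripper_force: 60.1
```

arm_command:
  series:
    - {"x": -0.002, "y": 0.008, "z": 0, "spin": 0, "gripper": -1}
    - {"x": -0.004, "y": 0.015, "z": 0, "spin": 0, "gripper": -1}
    - {"x": -0.006, "y": 0.023, "z": 0, "spin": 0, "gripper": -1}
    - {"x": -0.009, "y": 0.031, "z": 0, "spin": 0, "gripper": -1}
    - {"x": -0.011, "y": 0.038, "z": 0, "spin": 0, "gripper": -1}
    - {"x": -0.012, "y": 0.043, "z": 0, "spin": 0, "gripper": -1}
    - {"x": -0.012, "y": 0.043, "z": 0, "spin": 0, "gripper": -1}
    - {"x": -0.012, "y": 0.043, "z": 0, "spin": 0, "gripper": -1}
    - {"x": -0.011, "y": 0.038, "z": 0, "spin": 0, "gripper": -1}
    - {"x": -0.009, "y": 0.031, "z": 0, "spin": 0, "gripper": -1}

```text
time: 44.25
tcp_pos: [521.9, -224.3, 199.9]
orientation: [[0.866, 0.5, -0.001], [0.5, -0.866, -0.001], [-0.001, 0.0, -1.0]]
contact_force: [0.6, 0.3, -1.9]
grip_width: 19.0
gripper_force: 60.1
```

arm_command:
  series:
    - {"x": -0.006, "y": 0.022, "z": 0, "spin": 0, "gripper": -1}
    - {"x": -0.004, "y": 0.012, "z": 0, "spin": 0, "gripper": -1}
    - {"x": -0.002, "y": 0.006, "z": 0, "spin": 0, "gripper": -1}
    - {"x": 0, "y": 0, "z": 0, "spin": 0, "gripper": -1}
    - {"x": 0, "y": 0, "z": 0, "spin": 0, "gripper": -1}
    - {"x": 0, "y": 0, "z": 0, "spin": 0, "gripper": -1}
    - {"x": 0, "y": 0, "z": 0, "spin": 0, "gripper": -1}
    - {"x": 0, "y": 0, "z": 0, "spin": 0, "gripper": -1}
    - {"x": 0, "y": 0, "z": 0, "spin": 0, "gripper": -1}
    - {"x": 0, "y": 0, "z": 0, "spin": 0, "gripper": -1}

```text
time: 45.5
tcp_pos: [531.9, -262.6, 200.3]
orientation: [[0.866, 0.5, 0.0], [0.5, -0.866, -0.0], [0.0, 0.0, -1.0]]
contact_force: [0.5, -0.7, -1.4]
grip_width: 19.0
gripper_force: 60.1
```

Run:
```python
from h import *
s,W=stat();print('mouth rel',tool([622,-205.5],s))
```

```text
45.5 [ 531.88 -262.55  200.29] [0.87 0.5 ] [ 0.48 -0.66 -1.37] [-0.21  0.48  0.82  1.75 -0.39  1.08 -0.3 ]
mouth rel [106.57  -4.33]
```

Run:
```python
from h import *
for k in range(3):
  s,W=stat()
save(W,'w13.png',1.2)
old=cv2.imread('pics/w12.png');new=cv2.imread('pics/w13.png')
for n,i in(('w10',cv2.imread('pics/w10.png')),('w12',old),('w13',new),('w11',cv2.imread('pics/w11.png'))): print(n,i[30,[190,215,240,290,310,330,345,360]].mean(1),i[100,[240,290,310,330,345,360]].mean(1),i[5:12,270:300].mean())
A=get_image('scene')
for o in spotter.look_for(A,'cell1')[:6]:
    l,t,w,h=o['extent']; print(round(o['confidence'],2),np.array(o['extent']),at(A,l+w/2,t+h/2,9)[:2],at(A,l+w/2,t+h/2,175)[:2])
```

```text
45.6 [ 531.87 -262.53  200.27] [0.87 0.5 ] [-0.02  0.18 -2.22] [-0.21  0.48  0.82  1.75 -0.39  1.08 -0.3 ]
0.83 [194.6   0.  111.3  94.7] [ 73.75 -31.53] [73.74 21.49]
45.7 [ 531.84 -262.53  200.23] [0.87 0.5 ] [ 0.3   0.2  -2.74] [-0.21  0.48  0.82  1.75 -0.39  1.08 -0.3 ]
45.8 [ 531.87 -262.54  200.26] [0.87 0.5 ] [ 0.04 -0.23 -1.06] [-0.21  0.48  0.82  1.75 -0.39  1.08 -0.3 ]
0.6 [196.1   0.7 109.4  95.2] [ 73.22 -30.85] [73.21 21.32]
w10 [ 20.    73.33 245.33 246.67 103.33 233.   227.67 245.67] [235.67 169.33 139.33 136.   162.33 160.  ] 98.72380952380952
w12 [202.33 203.   234.   252.   247.33 238.67 230.67 225.  ] [254.   130.67 123.67 114.67 209.67 155.67] 218.7888888888889
w13 [ 73.    72.33 233.33 250.33 245.67 237.   230.67 225.  ] [253.   122.   117.    82.   134.33 131.67] 167.62222222222223
w11 [113.   115.67 147.67 228.   246.67 243.67 240.67 240.67] [139.   150.67 155.67 154.   154.33 151.67] 244.0936507936508
0.68 [176.6 151.5  15.4  22.4] [ 521.07 -279.51] [ 635.57 -200.04]
0.66 [321.6 192.7  26.5  16.3] [470.18 313.58] [590.84 321.3 ]
0.53 [314.1 203.7  23.4  21.5] [540.13 299.95] [652.32 309.33]
```

arm_command:
  series:
    - {"x": 0.003, "y": 0, "z": 0, "spin": 0, "gripper": -1}
    - {"x": 0.001, "y": 0, "z": 0, "spin": 0, "gripper": -1}
    - {"x": 0, "y": 0, "z": 0, "spin": 0, "gripper": -1}
    - {"x": 0, "y": 0, "z": 0, "spin": 0, "gripper": -1}
    - {"x": -0.0625, "y": 0, "z": 0, "spin": 0, "gripper": -1}
    - {"x": -0.0625, "y": 0, "z": 0, "spin": 0, "gripper": -1}
    - {"x": -0.05, "y": 0, "z": 0, "spin": 0, "gripper": -1}
    - {"x": 0, "y": 0, "z": 0, "spin": 0, "gripper": -1}
    - {"x": 0, "y": 0, "z": 0, "spin": 0, "gripper": -1}
    - {"x": 0, "y": 0, "z": 0, "spin": 0, "gripper": -1}

```text
time: 47.25
tcp_pos: [385.0, -347.4, 200.2]
orientation: [[0.865, 0.502, 0.0], [0.502, -0.865, 0.0], [0.0, 0.0, -1.0]]
contact_force: [1.1, 0.2, -1.8]
grip_width: 19.2
gripper_force: 60.1
```

Run:
```python
from h import *
for k in range(2): s,W=stat()
A=get_image('scene');B=get_image('side')
for I in (A,B):
  for o in spotter.look_for(I,'cell1')[:6]:
    l,t,w,h=o['extent']; print(round(o['confidence'],2),np.array(o['extent']),at(I,l+w/2,t+h/2,9)[:2])
a=A['color'][120:250,130:300,::-1];b=B['color'][190:320,180:350,::-1]
new=np.hstack([a,b]);cv2.imwrite('pics/s14.png',cv2.resize(new,None,fx=2.3,fy=2.3,interpolation=cv2.INTER_CUBIC))
old=cv2.imread('pics/s11.png');n2=cv2.imread('pics/s14.png')
d=cv2.absdiff(old,n2).max(2)>60; ys,xs=np.where(d); print(d.sum()); 
_,_,st,ce=cv2.connectedComponentsWithStats(d.astype(np.uint8)); print([(q[4],c.round()) for q,c in zip(st[1:],ce[1:]) if q[4]>80])
```

```text
47.25 [ 385.01 -347.35  200.2 ] [0.86 0.5 ] [ 1.05  0.17 -1.78] [-0.06  0.34  0.88  1.93 -0.31  1.01 -0.08]
47.35 [ 384.75 -347.42  200.11] [0.86 0.5 ] [-0.25 -0.07 -1.53] [-0.06  0.34  0.89  1.93 -0.31  1.01 -0.08]
0.78 [323.9 191.9  27.   16.8] [464.2  321.58]
0.78 [313.2 205.   23.   19.9] [543.7  296.91]
0.54 [186.6 159.3   8.3  20.4] [ 541.73 -241.01]
0.53 [187.6 135.3  34.6  28.9] [ 430.03 -234.33]
0.42 [222.5 179.8  14.2  11.3] [531.66 311.69]
8029
[(np.int32(660), array([251.,  30.])), (np.int32(449), array([322.,  34.])), (np.int32(1674), array([425.,  88.])), (np.int32(119), array([118.,  11.])), (np.int32(952), array([453.,  35.])), (np.int32(157), array([173.,  39.])), (np.int32(814), array([286.,  93.])), (np.int32(300), array([183.,  78.])), (np.int32(325), array([224.,  88.])), (np.int32(322), array([383., 144.])), (np.int32(305), array([476., 158.])), (np.int32(428), array([480., 218.])), (np.int32(696), array([406., 233.])), (np.int32(88), array([423., 270.])), (np.int32(118), array([436., 286.]))]
```

Run:
```python
from h import *
A=get_image('scene');B=get_image('side')
a=cv2.resize(A['color'][130:215,145:235,::-1],(400,378),interpolation=cv2.INTER_CUBIC);b=cv2.resize(B['color'][210:295,225:315,::-1],(400,378),interpolation=cv2.INTER_CUBIC)
cv2.imwrite('pics/s15.png',np.hstack([a,b]))
```

```text
(no output)
```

View pics/s15.png

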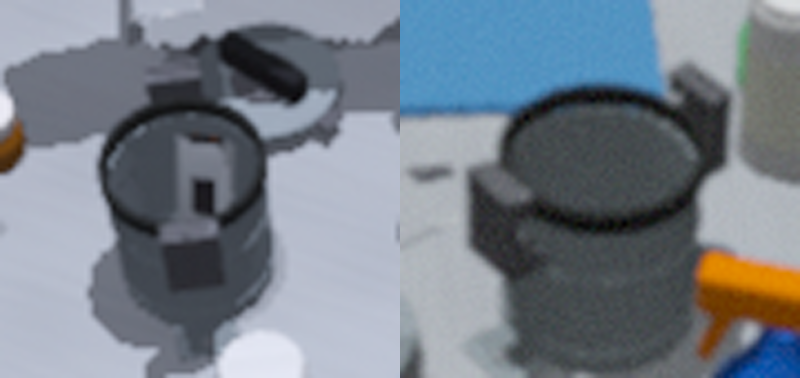

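arm_command:
  series:
    - {"x": 0, "y": 0, "z": -0.02, "spin": -0.15, "gripper": -1}
    - {"x": 0, "y": 0, "z": -0.03, "spin": -0.15, "gripper": -1}
    - {"x": 0, "y": 0, "z": -0.03, "spin": -0.15, "gripper": -1}
    - {"x": 0, "y": 0, "z": -0.02, "spin": -0.15, "gripper": -1}
    - {"x": 0, "y": 0, "z": 0, "spin": -0.15, "gripper": -1}
    - {"x": 0, "y": 0, "z": 0, "spin": -0.15, "gripper": -1}
    - {"x": 0, "y": 0, "z": 0, "spin": -0.145, "gripper": -1}
    - {"x": 0.04, "y": 0.018, "z": 0, "spin": 0, "gripper": -1}
    - {"x": 0.047, "y": 0.021, "z": 0, "spin": 0, "gripper": -1}
    - {"x": 0.047, "y": 0.021, "z": 0, "spin": 0, "gripper": -1}

```text
time: 49.0
tcp_pos: [444.4, -213.0, 300.4]
orientation: [[0.003, 1.0, 0.001], [1.0, -0.003, 0.0], [0.0, 0.001, -1.0]]
contact_force: [0.2, 0.0, -2.0]
grip_width: 18.9
gripper_force: 60.2
```

arm_command:
  series:
    - {"x": 0.047, "y": 0.021, "z": 0, "spin": 0, "gripper": -1}
    - {"x": 0.047, "y": 0.021, "z": 0, "spin": 0, "gripper": -1}
    - {"x": 0.047, "y": 0.021, "z": 0, "spin": 0, "gripper": -1}
    - {"x": 0.047, "y": 0.021, "z": 0, "spin": 0, "gripper": -1}
    - {"x": 0.047, "y": 0.021, "z": 0, "spin": 0, "gripper": -1}
    - {"x": 0.047, "y": 0.021, "z": 0, "spin": 0, "gripper": -1}
    - {"x": 0.047, "y": 0.021, "z": 0, "spin": 0, "gripper": -1}
    - {"x": 0.047, "y": 0.024, "z": 0, "spin": 0, "gripper": -1}
    - {"x": 0.052, "y": 0.024, "z": 0, "spin": 0, "gripper": -1}
    - {"x": 0, "y": 0, "z": 0, "spin": 0, "gripper": -1}

```text
time: 50.25
tcp_pos: [639.6, 219.7, 298.0]
orientation: [[-0.005, 1.0, -0.002], [1.0, 0.005, 0.001], [0.001, -0.002, -1.0]]
contact_force: [0.3, -0.6, -2.0]
grip_width: 19.0
gripper_force: 60.2
```

```bash
cat >> h.py <<'E'
def cells(W,z=6,prt=True):
    hsv=cv2.cvtColor(W['color'],cv2.COLOR_RGB2HSV); out=[]
    for o in spotter.look_for(W,'cell1')[:5]:
        l,t,w,h=[int(round(v)) for v in o['extent']]; l0,t0=max(l-5,0),max(t-5,0)
        m=np.zeros(hsv.shape[:2],np.uint8); sub=hsv[t0:t+h+6,l0:l+w+6]
        blue=(sub[...,1]>90)&(sub[...,0]>90)&(sub[...,0]<125); k=(~blue).astype(np.uint8)
        n,lab,st,ce=cv2.connectedComponentsWithStats(k); i=1+np.argmax(st[1:,4]); ys,xs=np.where(lab==i)
        P=np.array([at(W,x+l0,y+t0,z)[:2] for x,y in zip(xs,ys)],np.float32)
        r=cv2.minAreaRect(P); b=cv2.boxPoints(r); e=b[1]-b[0],b[2]-b[1]; e=max(e,key=np.linalg.norm); a=np.degrees(np.arctan2(e[1],e[0]))%180
        print(round(o['confidence'],2),o['extent'],'c',np.array(r[0]),'size',np.array(r[1]),'ang',round(a,1))
E
python3 - <<'E'
from h import *
s,W=stat();cells(W);save(W,'w16.png',1.2)
A=get_image('scene')
print('nets scene');cells(A)
E
```

```text
50.25 [639.63 219.7  298.03] [-0.01  1.  ] [ 0.27 -0.59 -2.05] [-0.66  0.48  0.4   1.38 -0.18  1.32 -0.25]
0.68 [144.6  42.8  55.   85.7] [ 58.73 -55.73] [ 58.79 -28.8 ]
0.64 [93.9 38.4 48.  82.6] [ 62.24 -79.9 ] [ 62.32 -56.68]
0.68 [144.6, 42.8, 55.0, 85.7] c [535.38 304.46] size [114.29  73.14] ang 87.5
0.64 [93.9, 38.4, 48.0, 82.6] c [466.8  309.88] size [49.27 96.3 ] ang 90.2
nets scene
0.68 [183.8, 160.3, 11.6, 21.3] c [ 543.89 -244.71] size [158.01  86.93] ang 26.0
0.64 [276.5, 161.4, 73.6, 45.3] c [409.43 231.62] size [260.41 316.39] ang 112.6
0.51 [325.3, 201.2, 22.2, 5.9] c [482.78 313.23] size [ 70.83 107.17] ang 112.6
```

arm_command:
  series:
    - {"x": 0, "y": 0, "z": 0, "spin": 0.125, "gripper": -1}
    - {"x": 0, "y": 0, "z": 0, "spin": 0.125, "gripper": -1}
    - {"x": -0.036, "y": -0.03, "z": 0, "spin": 0, "gripper": -1}
    - {"x": -0.036, "y": -0.03, "z": 0, "spin": 0, "gripper": -1}
    - {"x": -0.036, "y": -0.03, "z": 0.02, "spin": 0, "gripper": -1}
    - {"x": -0.036, "y": -0.03, "z": 0.04, "spin": 0, "gripper": -1}
    - {"x": 0, "y": 0, "z": 0.05, "spin": 0, "gripper": -1}
    - {"x": 0, "y": 0, "z": 0.05, "spin": 0, "gripper": -1}
    - {"x": 0, "y": 0, "z": 0.05, "spin": 0, "gripper": -1}
    - {"x": 0, "y": 0, "z": 0.035, "spin": 0, "gripper": -1}

```text
time: 51.75
tcp_pos: [487.2, 102.7, 54.2]
orientation: [[0.251, 0.968, -0.0], [0.968, -0.251, -0.0], [-0.0, -0.0, -1.0]]
contact_force: [-0.3, 0.6, -2.2]
grip_width: 19.2
gripper_force: 59.6
```

arm_command:
  series:
    - {"x": 0, "y": 0, "z": 0.008, "spin": 0, "gripper": -1}
    - {"x": 0, "y": 0, "z": 0.006, "spin": 0, "gripper": -1}
    - {"x": 0, "y": 0, "z": 0, "spin": 0, "gripper": -1}
    - {"x": 0, "y": 0, "z": 0, "spin": 0, "gripper": -1}
    - {"x": 0, "y": 0, "z": 0, "spin": 0, "gripper": -1}
    - {"x": 0, "y": 0, "z": 0, "spin": 0, "gripper": -1}
    - {"x": 0, "y": 0, "z": 0, "spin": 0, "gripper": -1}
    - {"x": 0, "y": 0, "z": 0, "spin": 0, "gripper": -1}
    - {"x": 0, "y": 0, "z": 0, "spin": 0, "gripper": -1}
    - {"x": 0, "y": 0, "z": 0, "spin": 0, "gripper": -1}

```text
time: 53.0
tcp_pos: [487.8, 103.9, 41.2]
orientation: [[0.249, 0.968, -0.0], [0.968, -0.249, -0.0], [-0.0, -0.0, -1.0]]
contact_force: [0.9, -0.2, -1.3]
grip_width: 19.0
gripper_force: 59.7
```

Run:
```python
from h import *
s,W=stat()
A=get_image('scene');B=get_image('side')
for I in (A,B):
  for o in spotter.look_for(I,'cell1')[:5]:
    l,t,w,h=o['extent']; print(round(o['confidence'],2),np.array(o['extent']),at(I,l+w/2,t+h/2,9)[:2])
print('c rel',tool([535,304],s),'b rel',tool([467,310],s))
```

```text
53.0 [487.79 103.89  41.25] [0.25 0.97] [ 0.88 -0.17 -1.27] [-0.6   0.48  0.38  2.09 -0.3   0.62 -0.27]
0.87 [315.5 203.9  22.5  19.4] [535.31 302.07]
0.73 [321.4 192.7  30.2  16.9] [469.15 319.56]
0.59 [185.4 157.6  12.4  21.8] [ 536.06 -240.21]
0.54 [227.1 177.9   7.4  13.9] [536.59 315.63]
c rel [205.56  -4.19] b rel [194.41 -71.54]
```

arm_command:
  series:
    - {"x": 0, "y": -0.001, "z": 0.004, "spin": 0, "gripper": -1}
    - {"x": 0, "y": 0, "z": 0.0019, "spin": 0, "gripper": -1}
    - {"x": 0.01, "y": 0, "z": 0, "spin": 0, "gripper": -1}
    - {"x": 0.015, "y": 0, "z": 0, "spin": 0, "gripper": -1}
    - {"x": 0.017, "y": 0, "z": 0, "spin": 0, "gripper": -1}
    - {"x": 0.017, "y": 0, "z": 0, "spin": 0, "gripper": -1}
    - {"x": 0.017, "y": 0, "z": 0, "spin": 0, "gripper": -1}
    - {"x": 0.015, "y": 0, "z": 0, "spin": 0, "gripper": -1}
    - {"x": 0.01, "y": 0, "z": 0, "spin": 0, "gripper": -1}
    - {"x": 0, "y": 0, "z": 0, "spin": 0, "gripper": -1}

```text
time: 54.55
tcp_pos: [512.2, 203.4, 35.3]
orientation: [[0.248, 0.969, 0.0], [0.969, -0.248, 0.001], [0.001, 0.0, -1.0]]
contact_force: [0.4, 0.9, 1.0]
grip_width: 18.6
gripper_force: 60.0
```

Run:
```python
from h import *
s,W=stat();save(W,'w17.png',1.2)
A=get_image('scene');B=get_image('side')
for I in (A,B):
  for o in spotter.look_for(I,'cell1')[:5]:
    l,t,w,h=o['extent']; print(round(o['confidence'],2),np.array(o['extent']),at(I,l+w/2,t+h/2,9)[:2])
```

```text
54.55 [512.18 203.38  35.31] [0.25 0.97] [0.41 0.92 1.05] [-0.75  0.56  0.37  1.97 -0.32  0.67 -0.43]
0.84 [210.6   0.  122.2 117.5] [ 64.  -23.5] [63.95 35.88]
0.64 [ 37.1   0.7 150.3 158.2] [  43.54 -110.89] [ 43.66 -36.04]
0.67 [313.8 208.7  25.1  19.7] [556.14 306.81]
0.61 [320.2 192.9  27.6  15.7] [470.95 310.56]
0.55 [185.6 160.2   9.1  18.2] [ 541.74 -243.59]
0.54 [163.4 145.7  46.3  62. ] [ 579.24 -239.98]
0.21 [177.5 166.2 106.4  66.4] [530.36 213.9 ]
```

arm_command:
  series:
    - {"x": 0, "y": 0, "z": -0.003, "spin": 0, "gripper": -1}
    - {"x": 0, "y": 0, "z": -0.008, "spin": 0, "gripper": -1}
    - {"x": 0, "y": 0, "z": -0.015, "spin": 0, "gripper": -1}
    - {"x": 0, "y": 0, "z": -0.022, "spin": 0, "gripper": -1}
    - {"x": 0, "y": 0, "z": -0.028, "spin": 0, "gripper": -1}
    - {"x": 0, "y": 0, "z": -0.028, "spin": 0, "gripper": -1}
    - {"x": 0, "y": 0, "z": -0.025, "spin": 0, "gripper": -1}
    - {"x": 0, "y": 0, "z": -0.018, "spin": 0, "gripper": -1}
    - {"x": 0, "y": 0, "z": -0.012, "spin": 0, "gripper": -1}
    - {"x": 0, "y": 0, "z": -0.006, "spin": 0, "gripper": -1}

```text
time: 56.1
tcp_pos: [512.1, 201.9, 201.3]
orientation: [[0.249, 0.968, 0.001], [0.968, -0.249, 0.001], [0.001, 0.0, -1.0]]
contact_force: [-0.7, -0.0, -2.5]
grip_width: 18.7
gripper_force: 59.6
```

arm_command:
  series:
    - {"x": 0, "y": 0, "z": 0, "spin": 0.04, "gripper": -1}
    - {"x": 0, "y": 0, "z": 0, "spin": 0.07, "gripper": -1}
    - {"x": 0, "y": 0, "z": 0, "spin": 0.1, "gripper": -1}
    - {"x": 0, "y": 0, "z": 0, "spin": 0.11, "gripper": -1}
    - {"x": 0, "y": 0, "z": 0, "spin": 0.11, "gripper": -1}
    - {"x": 0, "y": 0, "z": 0, "spin": 0.11, "gripper": -1}
    - {"x": 0, "y": 0, "z": 0, "spin": 0.1, "gripper": -1}
    - {"x": 0, "y": 0, "z": 0, "spin": 0.08, "gripper": -1}
    - {"x": 0, "y": 0, "z": 0, "spin": 0.05, "gripper": -1}
    - {"x": 0, "y": 0, "z": 0, "spin": 0.026, "gripper": -1}

```text
time: 57.35
tcp_pos: [511.6, 201.9, 199.6]
orientation: [[0.867, 0.497, -0.001], [0.497, -0.867, -0.001], [-0.001, 0.0, -1.0]]
contact_force: [0.2, 0.6, -3.1]
grip_width: 19.0
gripper_force: 59.6
```

arm_command:
  series:
    - {"x": -0.004, "y": 0.007, "z": 0, "spin": 0, "gripper": -1}
    - {"x": -0.007, "y": 0.014, "z": 0, "spin": 0, "gripper": -1}
    - {"x": -0.011, "y": 0.021, "z": 0, "spin": 0, "gripper": -1}
    - {"x": -0.015, "y": 0.029, "z": 0, "spin": 0, "gripper": -1}
    - {"x": -0.018, "y": 0.036, "z": 0, "spin": 0, "gripper": -1}
    - {"x": -0.021, "y": 0.041, "z": 0, "spin": 0, "gripper": -1}
    - {"x": -0.023, "y": 0.045, "z": 0, "spin": 0, "gripper": -1}
    - {"x": -0.023, "y": 0.045, "z": 0, "spin": 0, "gripper": -1}
    - {"x": -0.021, "y": 0.041, "z": 0, "spin": 0, "gripper": -1}
    - {"x": -0.018, "y": 0.036, "z": 0, "spin": 0, "gripper": -1}

```text
time: 58.6
tcp_pos: [528.9, -154.6, 200.7]
orientation: [[0.867, 0.498, 0.0], [0.498, -0.867, -0.0], [0.0, 0.001, -1.0]]
contact_force: [0.3, -0.9, -2.6]
grip_width: 18.8
gripper_force: 59.6
```

arm_command:
  series:
    - {"x": -0.015, "y": 0.03, "z": 0, "spin": 0, "gripper": -1}
    - {"x": -0.013, "y": 0.025, "z": 0, "spin": 0, "gripper": -1}
    - {"x": -0.009, "y": 0.018, "z": 0, "spin": 0, "gripper": -1}
    - {"x": -0.005, "y": 0.011, "z": 0, "spin": 0, "gripper": -1}
    - {"x": -0.003, "y": 0.006, "z": 0, "spin": 0, "gripper": -1}
    - {"x": 0, "y": 0, "z": 0, "spin": 0, "gripper": -1}
    - {"x": 0, "y": 0, "z": 0, "spin": 0, "gripper": -1}
    - {"x": 0, "y": 0, "z": 0, "spin": 0, "gripper": -1}
    - {"x": 0, "y": 0, "z": 0, "spin": 0, "gripper": -1}
    - {"x": 0, "y": 0, "z": 0, "spin": 0, "gripper": -1}

```text
time: 59.85
tcp_pos: [535.8, -251.5, 200.4]
orientation: [[0.866, 0.5, 0.0], [0.5, -0.866, 0.0], [0.0, -0.0, -1.0]]
contact_force: [-0.7, 0.6, -3.0]
grip_width: 19.0
gripper_force: 59.6
```

Run:
```python
from h import *
for k in range(3): s,W=stat()
print('mouth rel',tool([622,-205.5],s))
A=get_image('scene')
for z in (5,60,100,115): print(z,[tool(at(A,*p,z),s)-tool([622,-205.5],s) for p in [(185,160),(197,161),(184,178),(195,180)]])
```

```text
59.85 [ 535.82 -251.55  200.4 ] [0.87 0.5 ] [-0.71  0.64 -3.04] [-0.18  0.45  0.74  1.75 -0.34  1.07 -0.37]
0.65 [209.    0.  123.  118.4] [ 62.78 -25.16] [62.73 34.64]
0.55 [194.4   0.2 120.2 356.1] [-78.29 -39.95] [-78.31  32.92]
59.95 [ 535.78 -251.69  200.4 ] [0.87 0.5 ] [-0.44 -0.83 -2.78] [-0.18  0.45  0.74  1.75 -0.34  1.07 -0.37]
0.73 [208.9   0.  124.5 119.1] [ 62.45 -25.23] [62.4  35.33]
0.7 [147.5   1.6 236.9 206.6] [ 16.62 -59.48] [16.59 65.07]
60.05 [ 535.76 -251.79  200.38] [0.87 0.5 ] [-0.67 -0.82 -2.76] [-0.18  0.45  0.74  1.75 -0.34  1.07 -0.37]
0.93 [211.5   0.  122.2 117.3] [ 63.31 -23.96] [63.26 35.4 ]
0.21 [145.1   0.  239.5 211.9] [ 14.55 -60.97] [14.53 65.38]
mouth rel [97.83  2.96]
5 [array([-141.13,   10.62]), array([-130.  ,  -35.79]), array([-52.38,  18.75]), array([-37.43, -22.25])]
60 [array([-94.58,   6.89]), array([-83.89, -37.67]), array([-9.38, 14.68]), array([  4.98, -24.67])]
100 [array([-60.72,   4.17]), array([-50.36, -39.04]), array([21.9 , 11.73]), array([ 35.82, -26.43])]
115 [array([-48.03,   3.15]), array([-37.78, -39.55]), array([33.63, 10.62]), array([ 47.39, -27.09])]
```

arm_command:
  series:
    - {"x": 0, "y": 0.003, "z": 0, "spin": 0, "gripper": -1}
    - {"x": 0, "y": 0.002, "z": 0, "spin": 0, "gripper": -1}
    - {"x": 0, "y": 0, "z": 0, "spin": 0, "gripper": -1}
    - {"x": 0, "y": 0, "z": 0, "spin": 0, "gripper": -1}
    - {"x": -0.0625, "y": 0, "z": 0, "spin": 0, "gripper": -1}
    - {"x": -0.0625, "y": 0, "z": 0, "spin": 0, "gripper": -1}
    - {"x": -0.05, "y": 0, "z": 0, "spin": 0, "gripper": -1}
    - {"x": 0, "y": 0, "z": 0, "spin": 0, "gripper": -1}
    - {"x": 0, "y": 0, "z": 0, "spin": 0, "gripper": -1}
    - {"x": 0, "y": 0, "z": 0, "spin": 0, "gripper": -1}

```text
time: 61.45
tcp_pos: [387.9, -342.8, 200.3]
orientation: [[0.865, 0.501, 0.0], [0.501, -0.865, 0.0], [0.0, 0.0, -1.0]]
contact_force: [-0.6, 0.6, -1.2]
grip_width: 19.0
gripper_force: 59.7
```

Run:
```python
from h import *
for k in range(2): s,W=stat()
A=get_image('scene');B=get_image('side')
for I in (A,B):
  for o in spotter.look_for(I,'cell1')[:6]:
    l,t,w,h=o['extent']; print(round(o['confidence'],2),np.array(o['extent']),at(I,l+w/2,t+h/2,9)[:2])
# ascii brightness of can area in scene
g=cv2.cvtColor(A['color'],cv2.COLOR_RGB2GRAY)
print(g[148:196:2,164:210:2])
g=cv2.cvtColor(B['color'],cv2.COLOR_RGB2GRAY)
print(g[222:264:2,240:302:3])
```

```text
61.45 [ 387.87 -342.75  200.31] [0.87 0.5 ] [-0.56  0.59 -1.24] [-0.01  0.32  0.8   1.93 -0.27  1.   -0.13]
61.55 [ 387.59 -342.8   200.18] [0.87 0.5 ] [ 0.61 -0.18 -0.73] [-0.01  0.32  0.8   1.93 -0.27  1.   -0.13]
0.7 [184.1 163.3  10.7  15.7] [ 550.91 -241.97]
0.67 [324.4 192.6  23.1  14.6] [464.52 316.14]
0.52 [186.7 158.8  10.3  19. ] [ 534.8  -239.76]
[[116 115 116 116 115 115 114 105  90  82  65  59  49  64  73  74  88  63
   62  45  20  18  23]
 [114 114 116 115 115 115 114  65  45  45  44  45  45  60  74  75  93  83
   92  92  77  38  16]
 [114 114 114 113 114 114 113  91  44  46  42  40  42  46  82 130 161 156
  125  91  95  78  80]
 [115 114 113 113 113 106  78  38  27  21  20  19  21  20  21  35  56 140
  168 169 169 168 157]
 [113 113 113 113  98  54  24  23  49  68  65  70  83  66  67  58  24  37
  113 169 169 169 169]
 [113 113 113  93  38  18  82  70  77  72  72  73  72  72  72  73  76  59
   37 119 169 169 170]
 [113 112 107  46  23  73  91  71  72  72  86  89  45  50  62  57  71  75
   54  41 147 136 122]
 [159 172 102  25  85  71  71  71  71  72 116  95  95 105 102
[... 2758 characters left out ...]
4  69  68  71  75  71  71  74  77  74  75  69  74  75  83  53
   57 138 184]
 [104  91 104 100  65  71  71  79  71  74  73  74  75  75  75  72  78  32
  147 182 182]
 [107  57 106 104 101  73  91  76  72  72  73  71  73  75  78  74  50  54
  176 184 180]
 [120  43  75 101 113  59  83  77  68  75  76  70  72  79  79  59  25  86
  181 179 184]
 [116  54  51  65  51  33  51  57  71  73  72  75  63  61  48  30  29  89
  181 184 180]
 [123  51  49  43  50  38  29  29  37  40  50  39  46  17  23  36  60  81
  180 183 183]
 [119  49  53  44  60  65  55  26  27  23  26  23  18  15  36  68  71  91
  181 181 183]
 [122  50  48  48  80  70  71  66  57  40  41  41  52  59  73  71  69 114
  183 184 183]]
```

arm_command:
  series:
    - {"x": 0, "y": 0, "z": 0, "spin": -0.15, "gripper": -1}
    - {"x": 0, "y": 0, "z": 0, "spin": -0.15, "gripper": -1}
    - {"x": 0, "y": 0, "z": 0, "spin": -0.15, "gripper": -1}
    - {"x": 0, "y": 0, "z": 0, "spin": -0.15, "gripper": -1}
    - {"x": 0, "y": 0, "z": 0, "spin": -0.15, "gripper": -1}
    - {"x": 0, "y": 0, "z": 0, "spin": -0.15, "gripper": -1}
    - {"x": 0, "y": 0, "z": 0, "spin": -0.145, "gripper": -1}
    - {"x": 0.04, "y": 0.007, "z": 0, "spin": 0, "gripper": -1}
    - {"x": 0.045, "y": 0.008, "z": 0, "spin": 0, "gripper": -1}
    - {"x": 0.045, "y": 0.008, "z": 0, "spin": 0, "gripper": -1}

```text
time: 63.1
tcp_pos: [410.2, -212.5, 200.4]
orientation: [[0.004, 1.0, 0.0], [1.0, -0.004, -0.0], [-0.0, 0.0, -1.0]]
contact_force: [1.6, 0.6, -1.6]
grip_width: 19.2
gripper_force: 59.8
```

arm_command:
  series:
    - {"x": 0.045, "y": 0.008, "z": 0, "spin": 0, "gripper": -1}
    - {"x": 0.045, "y": 0.008, "z": 0, "spin": 0, "gripper": -1}
    - {"x": 0.045, "y": 0.008, "z": 0, "spin": 0, "gripper": -1}
    - {"x": 0.045, "y": 0.008, "z": 0, "spin": 0, "gripper": -1}
    - {"x": 0.045, "y": 0.008, "z": 0, "spin": 0, "gripper": -1}
    - {"x": 0.045, "y": 0.008, "z": 0.0, "spin": 0, "gripper": -1}
    - {"x": 0.045, "y": 0.008, "z": 0.03, "spin": 0, "gripper": -1}
    - {"x": 0.006, "y": 0, "z": 0.04, "spin": 0, "gripper": -1}
    - {"x": 0, "y": 0, "z": 0.04, "spin": 0, "gripper": -1}
    - {"x": 0, "y": 0, "z": 0, "spin": 0, "gripper": -1}

```text
time: 64.35
tcp_pos: [464.9, 106.6, 88.2]
orientation: [[0.003, 1.0, -0.005], [1.0, -0.003, -0.002], [-0.002, -0.005, -1.0]]
contact_force: [-0.1, -0.2, -1.5]
grip_width: 18.8
gripper_force: 59.7
```

Run:
```python
from h import *
s,W=stat()
A=get_image('scene');B=get_image('side')
for I in (A,B):
  for o in spotter.look_for(I,'cell1')[:5]:
    l,t,w,h=o['extent']; print(round(o['confidence'],2),np.array(o['extent']),at(I,l+w/2,t+h/2,9)[:2])
print('b rel',tool([466.5,311],s))
```

```text
64.35 [464.9  106.61  88.22] [0. 1.] [-0.06 -0.21 -1.52] [-0.52  0.36  0.24  2.1  -0.13  0.7  -0.2 ]
0.44 [196.5   0.  117.2 361.5] [-81.68 -37.81] [-81.34  33.68]
0.64 [167.2 139.3  36.3  69.2] [ 568.92 -250.39]
0.5 [322.  192.9  26.4  16.7] [471.41 315.26]
0.5 [189.5 159.8   7.6  18.7] [ 536.41 -232.71]
0.44 [183.3 164.1   8.5  14.4] [ 554.37 -248.38]
b rel [204.39   1.01]
```

arm_command:
  series:
    - {"x": 0, "y": 0.002, "z": 0.03, "spin": 0, "gripper": -1}
    - {"x": 0, "y": 0, "z": 0.015, "spin": 0, "gripper": -1}
    - {"x": 0, "y": 0, "z": 0.005, "spin": 0, "gripper": -1}
    - {"x": 0, "y": 0, "z": 0, "spin": 0, "gripper": -1}
    - {"x": 0, "y": 0, "z": 0, "spin": 0, "gripper": -1}
    - {"x": 0, "y": 0, "z": 0, "spin": 0, "gripper": -1}
    - {"x": 0, "y": 0, "z": 0, "spin": 0, "gripper": -1}
    - {"x": 0, "y": 0, "z": 0, "spin": 0, "gripper": -1}
    - {"x": 0, "y": 0, "z": 0, "spin": 0, "gripper": -1}
    - {"x": 0, "y": 0, "z": 0, "spin": 0, "gripper": -1}

```text
time: 65.9
tcp_pos: [469.0, 107.3, 40.4]
orientation: [[0.003, 1.0, 0.0], [1.0, -0.003, 0.0], [0.0, 0.0, -1.0]]
contact_force: [0.1, -0.2, -2.1]
grip_width: 19.0
gripper_force: 59.7
```

arm_command:
  series:
    - {"x": 0, "y": -0.001, "z": 0.003, "spin": 0, "gripper": -1}
    - {"x": 0, "y": 0, "z": 0.0021, "spin": 0, "gripper": -1}
    - {"x": 0.009, "y": 0, "z": 0, "spin": 0, "gripper": -1}
    - {"x": 0.014, "y": 0, "z": 0, "spin": 0, "gripper": -1}
    - {"x": 0.017, "y": 0, "z": 0, "spin": 0, "gripper": -1}
    - {"x": 0.017, "y": 0, "z": 0, "spin": 0, "gripper": -1}
    - {"x": 0.017, "y": 0, "z": 0, "spin": 0, "gripper": -1}
    - {"x": 0.014, "y": 0, "z": 0, "spin": 0, "gripper": -1}
    - {"x": 0.009, "y": 0, "z": 0, "spin": 0, "gripper": -1}
    - {"x": 0, "y": 0, "z": 0, "spin": 0, "gripper": -1}

```text
time: 67.15
tcp_pos: [468.2, 205.7, 35.2]
orientation: [[0.002, 1.0, 0.0], [1.0, -0.002, 0.001], [0.001, 0.0, -1.0]]
contact_force: [-0.2, 1.9, 1.8]
grip_width: 18.8
gripper_force: 60.1
```

Run:
```python
from h import *
s,W=stat();save(W,'w18.png',1.2)
A=get_image('scene');B=get_image('side')
for I in (A,B):
  for o in spotter.look_for(I,'cell1')[:5]:
    l,t,w,h=o['extent']; print(round(o['confidence'],2),np.array(o['extent']),at(I,l+w/2,t+h/2,9)[:2])
```

```text
67.15 [468.18 205.67  35.22] [0. 1.] [-0.16  1.88  1.79] [-0.67  0.49  0.21  2.06 -0.17  0.61 -0.35]
0.78 [327.7 192.2  20.1  16.1] [463.49 322.71]
0.49 [182.1 164.7   9.3  13. ] [ 555.11 -251.44]
0.25 [183.1 265.4  44.1  43.8] [ 429.97 -232.45]
```

Run:
```python
from h import *
for k in range(3): s,W=stat()
```

```text
67.45 [468.22 204.12  35.27] [0. 1.] [-0.33  1.51  0.74] [-0.67  0.49  0.21  2.06 -0.17  0.61 -0.35]
0.94 [191.7   0.  105.1 115.3] [ 65.09 -32.24] [65.09 18.74]
67.55 [468.24 204.09  35.27] [0. 1.] [0.38 2.89 1.62] [-0.67  0.49  0.21  2.06 -0.17  0.61 -0.35]
0.87 [192.1   0.4 105.7 117.6] [ 63.8  -32.13] [63.8  19.26]
0.68 [199.9   0.  119.1 354.9] [-76.39 -35.31] [-76.39  36.77]
67.65 [468.24 204.1   35.28] [0. 1.] [0.05 0.6  1.68] [-0.67  0.49  0.21  2.06 -0.17  0.61 -0.35]
0.67 [190.9   0.  108.5 116.9] [ 64.32 -32.67] [64.32 20.02]
```

arm_command:
  series:
    - {"x": 0, "y": 0, "z": -0.003, "spin": 0, "gripper": -1}
    - {"x": 0, "y": 0, "z": -0.008, "spin": 0, "gripper": -1}
    - {"x": 0, "y": 0, "z": -0.015, "spin": 0, "gripper": -1}
    - {"x": 0, "y": 0, "z": -0.022, "spin": 0, "gripper": -1}
    - {"x": 0, "y": 0, "z": -0.028, "spin": 0, "gripper": -1}
    - {"x": 0, "y": 0, "z": -0.028, "spin": 0, "gripper": -1}
    - {"x": 0, "y": 0, "z": -0.025, "spin": 0, "gripper": -1}
    - {"x": 0, "y": 0, "z": -0.018, "spin": 0, "gripper": -1}
    - {"x": 0, "y": 0, "z": -0.012, "spin": 0, "gripper": -1}
    - {"x": 0, "y": 0, "z": -0.006, "spin": 0, "gripper": -1}

```text
time: 69.0
tcp_pos: [468.3, 204.2, 201.2]
orientation: [[0.003, 1.0, 0.001], [1.0, -0.003, 0.0], [0.0, 0.001, -1.0]]
contact_force: [0.8, -0.3, -2.4]
grip_width: 19.5
gripper_force: 59.7
```

arm_command:
  series:
    - {"x": 0, "y": 0, "z": 0, "spin": 0.045, "gripper": -1}
    - {"x": 0, "y": 0, "z": 0, "spin": 0.09, "gripper": -1}
    - {"x": 0, "y": 0, "z": 0, "spin": 0.13, "gripper": -1}
    - {"x": 0, "y": 0, "z": 0, "spin": 0.145, "gripper": -1}
    - {"x": 0, "y": 0, "z": 0, "spin": 0.145, "gripper": -1}
    - {"x": 0, "y": 0, "z": 0, "spin": 0.145, "gripper": -1}
    - {"x": 0, "y": 0, "z": 0, "spin": 0.13, "gripper": -1}
    - {"x": 0, "y": 0, "z": 0, "spin": 0.11, "gripper": -1}
    - {"x": 0, "y": 0, "z": 0, "spin": 0.07, "gripper": -1}
    - {"x": 0, "y": 0, "z": 0, "spin": 0.035, "gripper": -1}

```text
time: 70.25
tcp_pos: [467.9, 204.1, 199.9]
orientation: [[0.867, 0.498, -0.001], [0.498, -0.867, -0.001], [-0.001, 0.0, -1.0]]
contact_force: [0.5, -1.1, -2.3]
grip_width: 18.9
gripper_force: 59.7
```

arm_command:
  series:
    - {"x": -0.003, "y": 0.008, "z": 0, "spin": 0, "gripper": -1}
    - {"x": -0.006, "y": 0.015, "z": 0, "spin": 0, "gripper": -1}
    - {"x": -0.008, "y": 0.023, "z": 0, "spin": 0, "gripper": -1}
    - {"x": -0.011, "y": 0.03, "z": 0, "spin": 0, "gripper": -1}
    - {"x": -0.014, "y": 0.038, "z": 0, "spin": 0, "gripper": -1}
    - {"x": -0.017, "y": 0.045, "z": 0, "spin": 0, "gripper": -1}
    - {"x": -0.017, "y": 0.047, "z": 0, "spin": 0, "gripper": -1}
    - {"x": -0.017, "y": 0.047, "z": 0, "spin": 0, "gripper": -1}
    - {"x": -0.016, "y": 0.043, "z": 0, "spin": 0, "gripper": -1}
    - {"x": -0.014, "y": 0.039, "z": 0, "spin": 0, "gripper": -1}

```text
time: 71.5
tcp_pos: [528.3, -150.7, 200.5]
orientation: [[0.867, 0.498, 0.0], [0.498, -0.867, -0.0], [0.0, 0.0, -1.0]]
contact_force: [0.6, 0.4, -2.7]
grip_width: 19.3
gripper_force: 59.6
```

arm_command:
  series:
    - {"x": -0.013, "y": 0.034, "z": 0, "spin": 0, "gripper": -1}
    - {"x": -0.01, "y": 0.028, "z": 0, "spin": 0, "gripper": -1}
    - {"x": -0.008, "y": 0.02, "z": 0, "spin": 0, "gripper": -1}
    - {"x": -0.005, "y": 0.013, "z": 0, "spin": 0, "gripper": -1}
    - {"x": -0.003, "y": 0.008, "z": 0, "spin": 0, "gripper": -1}
    - {"x": 0, "y": 0, "z": 0, "spin": 0, "gripper": -1}
    - {"x": 0, "y": 0, "z": 0, "spin": 0, "gripper": -1}
    - {"x": 0, "y": 0, "z": 0, "spin": 0, "gripper": -1}
    - {"x": 0, "y": 0, "z": 0, "spin": 0, "gripper": -1}
    - {"x": 0, "y": 0, "z": 0, "spin": 0, "gripper": -1}

```text
time: 72.75
tcp_pos: [546.7, -255.8, 200.3]
orientation: [[0.866, 0.5, 0.0], [0.5, -0.866, 0.0], [0.0, -0.0, -1.0]]
contact_force: [-0.5, -0.2, -3.0]
grip_width: 19.4
gripper_force: 59.6
```

Run:
```python
from h import *
for k in range(3): s,W=stat()
print('mouth rel',tool([622,-205.5],s))
```

```text
72.75 [ 546.69 -255.84  200.31] [0.87 0.5 ] [-0.52 -0.17 -2.98] [-0.09  0.45  0.61  1.72 -0.29  1.07 -0.43]
0.98 [192.7   0.  108.2 116. ] [ 63.89 -33.01] [63.88 19.5 ]
72.85 [ 546.65 -256.02  200.31] [0.87 0.5 ] [ 0.5  -0.49 -2.91] [-0.09  0.45  0.61  1.72 -0.29  1.07 -0.43]
0.74 [190.2   0.  105.5 118.3] [ 62.8  -34.32] [62.8  16.98]
72.95 [ 546.61 -256.11  200.29] [0.87 0.5 ] [-0.01  0.64 -1.76] [-0.09  0.45  0.61  1.72 -0.29  1.07 -0.43]
0.66 [190.7   0.  106.1 115. ] [ 64.38 -33.98] [64.38 17.46]
0.58 [191.2 119.8  16.1  18.2] [ 53.32 -34.4 ] [ 53.33 -26.45]
mouth rel [90.59 -6.21]
```

Aligned (cell centre ≈ 21 mm ahead of the mouth centre). Dump.

arm_command:
  series:
    - {"x": 0, "y": 0, "z": 0, "spin": 0, "gripper": -1}
    - {"x": -0.0625, "y": 0, "z": 0, "spin": 0, "gripper": -1}
    - {"x": -0.0625, "y": 0, "z": 0, "spin": 0, "gripper": -1}
    - {"x": -0.055, "y": 0, "z": 0, "spin": 0, "gripper": -1}
    - {"x": 0, "y": 0, "z": 0, "spin": 0, "gripper": -1}
    - {"x": 0, "y": 0, "z": 0, "spin": 0, "gripper": -1}
    - {"x": 0, "y": 0, "z": 0, "spin": 0, "gripper": -1}
    - {"x": 0, "y": 0, "z": 0, "spin": 0, "gripper": -1}
    - {"x": 0, "y": 0, "z": 0, "spin": 0, "gripper": -1}
    - {"x": 0, "y": 0, "z": 0, "spin": 0, "gripper": -1}

```text
time: 74.3
tcp_pos: [390.8, -345.8, 200.2]
orientation: [[0.866, 0.5, -0.0], [0.5, -0.866, 0.0], [-0.0, -0.0, -1.0]]
contact_force: [0.0, 0.2, -1.8]
grip_width: 19.0
gripper_force: 59.7
```

Run:
```python
from h import *
for k in range(2): s,W=stat()
A=get_image('scene');B=get_image('side')
for I in (A,B):
  for o in spotter.look_for(I,'cell1')[:6]:
    l,t,w,h=o['extent']; print(round(o['confidence'],2),np.array(o['extent']),at(I,l+w/2,t+h/2,9)[:2])
a=cv2.resize(A['color'][130:215,145:235,::-1],(400,378),interpolation=cv2.INTER_CUBIC);b=cv2.resize(B['color'][210:295,225:315,::-1],(400,378),interpolation=cv2.INTER_CUBIC)
cv2.imwrite('pics/s19.png',np.hstack([a,b]))
```

```text
74.3 [ 390.83 -345.81  200.17] [0.87 0.5 ] [ 0.01  0.18 -1.82] [ 0.09  0.3   0.68  1.92 -0.23  1.   -0.18]
74.4 [ 390.7  -345.95  200.22] [0.87 0.5 ] [-0.99 -0.25 -1.31] [ 0.09  0.3   0.68  1.92 -0.23  1.   -0.18]
0.39 [198.4   0.  115.4 356.9] [-78.74 -37.56] [-78.75  32.46]
0.64 [182.4 164.5   7.5  10.9] [ 550.52 -256.37]
0.55 [183.7 172.1  10.9   7.2] [ 571.13 -233.02]
0.54 [187.8 156.8   9.   18.3] [ 523.68 -243.4 ]
```

View pics/s19.png

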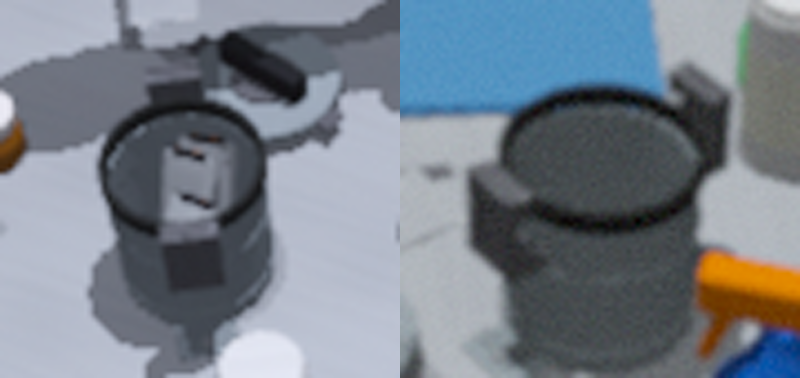

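arm_command:
  series:
    - {"x": 0, "y": 0, "z": 0, "spin": -0.15, "gripper": -1}
    - {"x": 0, "y": 0, "z": 0, "spin": -0.15, "gripper": -1}
    - {"x": 0, "y": 0, "z": 0, "spin": -0.15, "gripper": -1}
    - {"x": 0, "y": 0, "z": 0, "spin": -0.15, "gripper": -1}
    - {"x": 0, "y": 0, "z": 0, "spin": -0.15, "gripper": -1}
    - {"x": 0, "y": 0, "z": 0, "spin": -0.15, "gripper": -1}
    - {"x": 0, "y": 0, "z": 0, "spin": -0.145, "gripper": -1}
    - {"x": 0.04, "y": 0.015, "z": 0, "spin": 0, "gripper": -1}
    - {"x": 0.045, "y": 0.016, "z": 0, "spin": 0, "gripper": -1}
    - {"x": 0.045, "y": 0.016, "z": 0, "spin": 0, "gripper": -1}

```text
time: 75.95
tcp_pos: [438.4, -215.0, 200.4]
orientation: [[0.004, 1.0, 0.001], [1.0, -0.004, -0.0], [-0.0, 0.001, -1.0]]
contact_force: [0.7, -0.1, -1.5]
grip_width: 18.8
gripper_force: 59.7
```

arm_command:
  series:
    - {"x": 0.045, "y": 0.016, "z": 0, "spin": 0, "gripper": -1}
    - {"x": 0.045, "y": 0.016, "z": 0, "spin": 0, "gripper": -1}
    - {"x": 0.045, "y": 0.016, "z": 0, "spin": 0, "gripper": -1}
    - {"x": 0.045, "y": 0.016, "z": 0, "spin": 0, "gripper": -1}
    - {"x": 0.045, "y": 0.016, "z": 0, "spin": 0, "gripper": -1}
    - {"x": 0.045, "y": 0.016, "z": 0, "spin": 0, "gripper": -1}
    - {"x": 0.045, "y": 0.016, "z": 0.02, "spin": 0, "gripper": -1}
    - {"x": 0.02, "y": 0.01, "z": 0.04, "spin": 0, "gripper": -1}
    - {"x": 0, "y": 0, "z": 0.04, "spin": 0, "gripper": -1}
    - {"x": 0, "y": 0, "z": 0.03, "spin": 0, "gripper": -1}

```text
time: 77.2
tcp_pos: [560.5, 118.7, 68.4]
orientation: [[0.002, 1.0, -0.001], [1.0, -0.002, -0.001], [-0.001, -0.001, -1.0]]
contact_force: [0.9, -1.0, -1.3]
grip_width: 19.1
gripper_force: 59.6
```

arm_command:
  series:
    - {"x": 0, "y": 0, "z": 0.02, "spin": 0, "gripper": -1}
    - {"x": 0, "y": 0, "z": 0.01, "spin": 0, "gripper": -1}
    - {"x": 0, "y": 0, "z": 0, "spin": 0, "gripper": -1}
    - {"x": 0, "y": 0, "z": 0, "spin": 0, "gripper": -1}
    - {"x": 0, "y": 0, "z": 0, "spin": 0, "gripper": -1}
    - {"x": 0, "y": 0, "z": 0, "spin": 0, "gripper": -1}
    - {"x": 0, "y": 0, "z": 0, "spin": 0, "gripper": -1}
    - {"x": 0, "y": 0, "z": 0, "spin": 0, "gripper": -1}
    - {"x": 0, "y": 0, "z": 0, "spin": 0, "gripper": -1}
    - {"x": 0, "y": 0, "z": 0, "spin": 0, "gripper": -1}

```text
time: 78.45
tcp_pos: [561.0, 118.5, 40.3]
orientation: [[0.003, 1.0, -0.0], [1.0, -0.003, -0.0], [-0.0, -0.0, -1.0]]
contact_force: [0.2, -0.8, -1.5]
grip_width: 19.0
gripper_force: 59.7
```

arm_command:
  series:
    - {"x": 0, "y": 0, "z": 0.003, "spin": 0, "gripper": -1}
    - {"x": 0, "y": 0, "z": 0.002, "spin": 0, "gripper": -1}
    - {"x": 0, "y": 0, "z": 0, "spin": 0, "gripper": -1}
    - {"x": 0, "y": 0, "z": 0, "spin": 0, "gripper": -1}
    - {"x": 0, "y": 0, "z": 0, "spin": 0, "gripper": 1}
    - {"x": 0, "y": 0, "z": 0, "spin": 0, "gripper": 1}
    - {"x": 0, "y": 0, "z": 0, "spin": 0, "gripper": 1}
    - {"x": 0, "y": 0, "z": 0, "spin": 0, "gripper": 1}
    - {"x": 0, "y": 0, "z": 0, "spin": 0, "gripper": 1}
    - {"x": 0, "y": 0, "z": 0, "spin": 0, "gripper": 1}

```text
time: 79.7
tcp_pos: [561.0, 118.5, 35.3]
orientation: [[0.003, 1.0, -0.0], [1.0, -0.003, 0.0], [0.0, -0.0, -1.0]]
contact_force: [-0.4, 0.4, -0.4]
grip_width: 85.6
gripper_force: 0.0
```

arm_command:
  series:
    - {"x": 0, "y": 0, "z": -0.02, "spin": 0, "gripper": 1}
    - {"x": 0, "y": 0, "z": -0.04, "spin": 0, "gripper": 1}
    - {"x": 0, "y": 0, "z": -0.05, "spin": 0, "gripper": 1}
    - {"x": 0, "y": 0, "z": -0.05, "spin": 0, "gripper": 1}
    - {"x": 0, "y": 0, "z": -0.05, "spin": 0, "gripper": 1}
    - {"x": 0, "y": 0, "z": -0.04, "spin": 0, "gripper": 1}
    - {"x": 0, "y": 0, "z": 0, "spin": 0, "gripper": 1}
    - {"x": 0, "y": 0, "z": 0, "spin": 0, "gripper": 1}
    - {"x": 0, "y": 0, "z": 0, "spin": 0, "gripper": 1}
    - {"x": 0, "y": 0, "z": 0, "spin": 0, "gripper": 1}

```text
time: 80.95
tcp_pos: [560.6, 118.4, 284.2]
orientation: [[0.003, 1.0, -0.002], [1.0, -0.003, -0.001], [-0.001, -0.002, -1.0]]
contact_force: [-0.3, -0.9, 0.4]
grip_width: 85.5
gripper_force: 0.0
```

Run:
```python
from h import *
s,W=stat()
A=get_image('scene')
for t in ('spatula','spatula_handle'):
  for o in spotter.look_for(W,t)[:2]:
    l,tt,w,h=o['extent']; print(t,round(o['confidence'],2),np.array(o['extent']),at(W,l+w/2,tt,5)[:2])
for t in ('cap','cap_bar'):
  for o in spotter.look_for(A,t)[:2]:
    l,tt,w,h=o['extent']; print(t,round(o['confidence'],2),np.array(o['extent']),at(A,l+w/2,tt+h/2,25)[:2])
```

```text
80.95 [560.61 118.42 284.17] [0. 1.] [-0.28 -0.9   0.4 ] [-0.47  0.28  0.23  1.67 -0.07  1.2  -0.23]
spatula 0.75 [234.2  30.5  49.7 196. ] [561.66 264.45]
spatula_handle 0.65 [232.8  28.9  48.4 203.4] [559.29 266.12]
cap 0.79 [185.1 132.8  35.4  28.9] [ 433.53 -240.54]
cap_bar 0.56 [188.2 139.8  33.2  23.9] [ 451.64 -223.05]
```

arm_command:
  series:
    - {"x": 0, "y": 0, "z": 0, "spin": 0.122, "gripper": 1}
    - {"x": 0, "y": 0, "z": 0, "spin": 0.121, "gripper": 1}
    - {"x": -0.046, "y": -0.005, "z": 0, "spin": 0, "gripper": 1}
    - {"x": -0.047, "y": -0.005, "z": 0, "spin": 0, "gripper": 1}
    - {"x": -0.047, "y": -0.005, "z": 0, "spin": 0, "gripper": 1}
    - {"x": -0.047, "y": -0.005, "z": 0, "spin": 0, "gripper": 1}
    - {"x": -0.047, "y": -0.005, "z": 0, "spin": 0, "gripper": 1}
    - {"x": -0.047, "y": -0.005, "z": 0, "spin": 0, "gripper": 1}
    - {"x": -0.047, "y": -0.005, "z": 0, "spin": 0, "gripper": 1}
    - {"x": -0.046, "y": -0.0055, "z": 0, "spin": 0, "gripper": 1}

```text
time: 82.55
tcp_pos: [430.0, -235.8, 285.6]
orientation: [[0.244, 0.97, 0.001], [0.97, -0.244, -0.0], [0.0, 0.001, -1.0]]
contact_force: [0.6, -0.2, 0.5]
grip_width: 85.2
gripper_force: 0.0
```

arm_command:
  series:
    - {"x": 0, "y": 0, "z": 0.04, "spin": 0, "gripper": 1}
    - {"x": 0, "y": 0, "z": 0.05, "spin": 0, "gripper": 1}
    - {"x": 0, "y": 0, "z": 0.05, "spin": 0, "gripper": 1}
    - {"x": 0, "y": 0, "z": 0, "spin": 0, "gripper": 1}
    - {"x": 0, "y": 0, "z": 0, "spin": 0, "gripper": 1}
    - {"x": 0, "y": 0, "z": 0, "spin": 0, "gripper": 1}
    - {"x": 0, "y": 0, "z": 0, "spin": 0, "gripper": 1}
    - {"x": 0, "y": 0, "z": 0, "spin": 0, "gripper": 1}
    - {"x": 0, "y": 0, "z": 0, "spin": 0, "gripper": 1}
    - {"x": 0, "y": 0, "z": 0, "spin": 0, "gripper": 1}

```text
time: 83.8
tcp_pos: [430.7, -234.3, 145.3]
orientation: [[0.243, 0.97, 0.0], [0.97, -0.243, 0.0], [0.0, 0.0, -1.0]]
contact_force: [-0.2, 0.1, 0.0]
grip_width: 85.0
gripper_force: 0.0
```

Run:
```python
from h import *
s,W=stat()
for t in ('cap','cap_bar'):
  for o in spotter.look_for(W,t)[:2]:
    l,tt,w,h=o['extent']; print(t,round(o['confidence'],2),np.array(o['extent']),tool(at(W,l+w/2,tt+h/2,25),s))
print(tool([430.3,-234.4],s))
# bar: dark pixels near centre
p=[proj(W,[430.3+a*.243+b*.97,-234.4+a*.97-b*.243,54]) for a,b in((-45,-10),(-45,10),(45,10),(45,-10))];print(np.array(p))
g=cv2.cvtColor(W['color'],cv2.COLOR_RGB2GRAY);c=np.mean(p,0).astype(int);print(c);print(g[c[1]-70:c[1]+75:12,c[0]-40:c[0]+41:5])
```

```text
83.8 [ 430.7  -234.34  145.32] [0.24 0.97] [-0.25  0.14  0.04] [ 0.    0.3   0.48  2.04 -0.19  0.84  0.34]
cap 0.73 [369.7   0.  142.3 256.8] [ 49.17 142.22]
cap 0.62 [177.   85.4 164.5 188.4] [8.15 0.53]
cap_bar 0.86 [177.8  85.7 162.5 189.8] [7.3  0.36]
[-0.15 -0.37]
[[245.45 254.71]
 [270.99 254.69]
 [272.31 139.08]
 [243.94 139.11]]
[258 196]
[[ 81  82  83  83  83  83  83  84  84  83  83  83  84  81  83  80  81]
 [ 83  83  83  84  83  83  17  19  19  18  25  82  81  81  83  82  83]
 [ 84  84  82  82  84  62  22  20  19  23  20  82  81  82  81  80  81]
 [ 83  83  83  77  51  42  21  22  22  22  20  51  51  82  82  82  81]
 [ 82  82  51  52  50  46  20  24  21  22  19  49  52  50  49  81  80]
 [ 83  50  50  51  50  52  21  23  23  21  20  49  51  50  48  59  82]
 [ 82  58  50  52  50  52  20  22  21  21  20  50  51  50  53 109 118]
 [180  83  76  50  49  50  19  20  20  22  21  49  51  50 117 116 116]
 [212 212 212 203 178 175  19  20  19  20  19  81  81 117 116 114 114]
 [209 209 210 209 210 210  42  42  20  20  20 114 208 210 209 154 115]
 [207 206 209 207 207 207  45  48  47  48  40 207 207 204 204 206 206]
 [229 230 227 224 203 207 206 208 207 206 205 205 205 219 221 224 225]
 [230 227 228 229 229 227 116 116 114 115 115 223 223 228 225 221 224]]
```

arm_command:
  series:
    - {"x": 0, "y": 0, "z": 0.04, "spin": 0, "gripper": 1}
    - {"x": 0, "y": 0, "z": 0.04, "spin": 0, "gripper": 1}
    - {"x": 0, "y": 0, "z": 0.024, "spin": 0, "gripper": 1}
    - {"x": 0, "y": 0, "z": 0.01, "spin": 0, "gripper": 1}
    - {"x": 0, "y": 0, "z": 0, "spin": 0, "gripper": 1}
    - {"x": 0, "y": 0, "z": 0, "spin": 0, "gripper": 1}
    - {"x": 0, "y": 0, "z": 0, "spin": 0, "gripper": -1}
    - {"x": 0, "y": 0, "z": 0, "spin": 0, "gripper": -1}
    - {"x": 0, "y": 0, "z": 0, "spin": 0, "gripper": -1}
    - {"x": 0, "y": 0, "z": 0, "spin": 0, "gripper": -1}

```text
time: 85.25
tcp_pos: [430.9, -234.4, 31.6]
orientation: [[0.243, 0.97, 0.001], [0.97, -0.243, -0.0], [0.0, 0.001, -1.0]]
contact_force: [0.0, 0.1, 2.7]
grip_width: 19.1
gripper_force: 59.3
```

arm_command:
  series:
    - {"x": 0, "y": 0, "z": 0, "spin": 0, "gripper": -1}
    - {"x": 0, "y": 0, "z": 0, "spin": 0, "gripper": -1}
    - {"x": 0, "y": 0, "z": 0, "spin": 0, "gripper": -1}
    - {"x": 0, "y": 0, "z": 0, "spin": 0, "gripper": -1}
    - {"x": 0, "y": 0, "z": 0, "spin": 0, "gripper": -1}
    - {"x": 0, "y": 0, "z": 0, "spin": 0, "gripper": -1}
    - {"x": 0, "y": 0, "z": 0, "spin": 0, "gripper": -1}
    - {"x": 0, "y": 0, "z": 0, "spin": 0, "gripper": -1}
    - {"x": 0, "y": 0, "z": 0, "spin": 0, "gripper": -1}
    - {"x": 0, "y": 0, "z": 0, "spin": 0, "gripper": -1}

```text
time: 86.5
tcp_pos: [430.9, -234.4, 31.6]
orientation: [[0.244, 0.97, 0.001], [0.97, -0.244, 0.0], [0.0, 0.001, -1.0]]
contact_force: [-1.1, 0.2, 6.0]
grip_width: 18.4
gripper_force: 59.9
```

arm_command:
  series:
    - {"x": 0, "y": 0, "z": -0.02, "spin": 0, "gripper": -1}
    - {"x": 0, "y": 0, "z": -0.04, "spin": 0, "gripper": -1}
    - {"x": 0, "y": 0, "z": -0.05, "spin": 0, "gripper": -1}
    - {"x": 0, "y": 0, "z": -0.05, "spin": 0, "gripper": -1}
    - {"x": 0, "y": 0, "z": -0.045, "spin": 0, "gripper": -1}
    - {"x": 0.01, "y": 0.025, "z": 0, "spin": 0, "gripper": -1}
    - {"x": 0.016, "y": 0.04, "z": 0, "spin": 0, "gripper": -1}
    - {"x": 0.016, "y": 0.04, "z": 0, "spin": 0, "gripper": -1}
    - {"x": 0.016, "y": 0.04, "z": 0, "spin": 0, "gripper": -1}
    - {"x": 0.016, "y": 0.034, "z": 0, "spin": 0, "gripper": -1}

```text
time: 87.75
tcp_pos: [623.3, -205.6, 235.2]
orientation: [[0.243, 0.97, -0.001], [0.97, -0.243, 0.0], [-0.0, -0.002, -1.0]]
contact_force: [-0.3, -1.3, -2.7]
grip_width: 19.1
gripper_force: 59.1
```

arm_command:
  series:
    - {"x": 0, "y": 0, "z": 0, "spin": 0, "gripper": -1}
    - {"x": 0, "y": 0, "z": 0, "spin": 0, "gripper": -1}
    - {"x": 0, "y": 0, "z": 0, "spin": 0, "gripper": -1}
    - {"x": 0, "y": 0, "z": 0, "spin": 0, "gripper": -1}
    - {"x": 0, "y": 0, "z": 0, "spin": 0, "gripper": -1}
    - {"x": 0, "y": 0, "z": 0, "spin": 0, "gripper": -1}
    - {"x": 0, "y": 0, "z": 0, "spin": 0, "gripper": -1}
    - {"x": 0, "y": 0, "z": 0, "spin": 0, "gripper": -1}
    - {"x": 0, "y": 0, "z": 0, "spin": 0, "gripper": -1}
    - {"x": 0, "y": 0, "z": 0, "spin": 0, "gripper": -1}

```text
time: 89.0
tcp_pos: [622.3, -206.2, 236.2]
orientation: [[0.243, 0.97, -0.0], [0.97, -0.243, 0.0], [0.0, -0.0, -1.0]]
contact_force: [-0.4, -0.1, -3.2]
grip_width: 18.7
gripper_force: 59.4
```

arm_command:
  series:
    - {"x": 0, "y": 0, "z": 0.02, "spin": 0, "gripper": -1}
    - {"x": 0, "y": 0, "z": 0.025, "spin": 0, "gripper": -1}
    - {"x": 0, "y": 0, "z": 0.015, "spin": 0, "gripper": -1}
    - {"x": 0, "y": 0, "z": 0.008, "spin": 0, "gripper": -1}
    - {"x": 0, "y": 0, "z": 0.008, "spin": 0, "gripper": -1}
    - {"x": 0, "y": 0, "z": 0, "spin": 0, "gripper": -1}
    - {"x": 0, "y": 0, "z": 0, "spin": 0, "gripper": -1}
    - {"x": 0, "y": 0, "z": 0, "spin": 0, "gripper": -1}
    - {"x": 0, "y": 0, "z": 0, "spin": 0, "gripper": -1}
    - {"x": 0, "y": 0, "z": 0, "spin": 0, "gripper": -1}

```text
time: 90.25
tcp_pos: [622.3, -206.2, 160.4]
orientation: [[0.244, 0.97, 0.0], [0.97, -0.244, 0.0], [0.0, 0.0, -1.0]]
contact_force: [-0.3, -1.0, -2.4]
grip_width: 18.7
gripper_force: 59.5
```

arm_command:
  series:
    - {"x": 0, "y": 0, "z": 0.003, "spin": 0, "gripper": -1}
    - {"x": 0, "y": 0, "z": 0.003, "spin": 0, "gripper": -1}
    - {"x": 0, "y": 0, "z": 0.003, "spin": 0, "gripper": -1}
    - {"x": 0, "y": 0, "z": 0.003, "spin": 0, "gripper": -1}
    - {"x": 0, "y": 0, "z": 0, "spin": 0, "gripper": -1}
    - {"x": 0, "y": 0, "z": 0, "spin": 0, "gripper": -1}
    - {"x": 0, "y": 0, "z": 0, "spin": 0, "gripper": -1}
    - {"x": 0, "y": 0, "z": 0, "spin": 0, "gripper": -1}
    - {"x": 0, "y": 0, "z": 0, "spin": 0, "gripper": -1}
    - {"x": 0, "y": 0, "z": 0, "spin": 0, "gripper": -1}

```text
time: 91.5
tcp_pos: [622.5, -206.2, 149.4]
orientation: [[0.243, 0.97, 0.001], [0.97, -0.243, 0.0], [0.0, 0.001, -1.0]]
contact_force: [-3.1, 2.2, 8.8]
grip_width: 18.6
gripper_force: 60.9
```

arm_command:
  series:
    - {"x": 0, "y": 0, "z": 0.003, "spin": 0, "gripper": -1}
    - {"x": 0, "y": 0, "z": 0.003, "spin": 0, "gripper": -1}
    - {"x": 0, "y": 0, "z": 0.0015, "spin": 0, "gripper": -1}
    - {"x": 0, "y": 0, "z": 0, "spin": 0, "gripper": -1}
    - {"x": 0, "y": 0, "z": 0, "spin": 0, "gripper": -1}
    - {"x": 0, "y": 0, "z": 0, "spin": 0, "gripper": -1}
    - {"x": 0, "y": 0, "z": 0, "spin": 0, "gripper": -1}
    - {"x": 0, "y": 0, "z": 0, "spin": 0, "gripper": -1}
    - {"x": 0, "y": 0, "z": 0, "spin": 0, "gripper": -1}
    - {"x": 0, "y": 0, "z": 0, "spin": 0, "gripper": -1}

```text
time: 92.75
tcp_pos: [622.5, -206.2, 142.6]
orientation: [[0.244, 0.97, 0.001], [0.97, -0.244, 0.001], [0.001, 0.001, -1.0]]
contact_force: [-5.0, 2.0, 14.0]
grip_width: 18.7
gripper_force: 61.6
```

arm_command:
  series:
    - {"x": 0, "y": 0, "z": 0, "spin": 0.1, "gripper": -1}
    - {"x": 0, "y": 0, "z": 0, "spin": 0.1, "gripper": -1}
    - {"x": 0, "y": 0, "z": 0, "spin": 0.1, "gripper": -1}
    - {"x": 0, "y": 0, "z": 0, "spin": 0.1, "gripper": -1}
    - {"x": 0, "y": 0, "z": 0, "spin": 0.1, "gripper": -1}
    - {"x": 0, "y": 0, "z": 0, "spin": 0.1, "gripper": -1}
    - {"x": 0, "y": 0, "z": 0, "spin": 0.1, "gripper": -1}
    - {"x": 0, "y": 0, "z": 0, "spin": 0.085, "gripper": -1}
    - {"x": 0, "y": 0, "z": 0, "spin": 0, "gripper": -1}
    - {"x": 0, "y": 0, "z": 0, "spin": 0, "gripper": -1}

```text
time: 94.0
tcp_pos: [624.3, -206.9, 143.3]
orientation: [[0.857, 0.515, 0.005], [0.515, -0.857, -0.001], [0.003, 0.004, -1.0]]
contact_force: [0.3, -0.4, 12.9]
grip_width: 18.8
gripper_force: 61.8
```

Run:
```python
from h import *
s=telemetry.get_state(); print(s['tcp_pos'],np.degrees(np.arctan2(s['orientation'][1,0],s['orientation'][0,0])),s['contact_force'],s['ft_torque'])
```

```text
[ 624.28067872 -206.93831853  143.31175464] 31.00540602289869 [ 0.3170294  -0.41418536 12.86748435] [0.17852612 0.33158909 0.45286565]
```

arm_command:
  series:
    - {"x": 0, "y": 0, "z": 0, "spin": 0.015, "gripper": -1}
    - {"x": 0, "y": 0, "z": 0, "spin": 0, "gripper": -1}
    - {"x": 0, "y": 0, "z": 0, "spin": 0, "gripper": -1}
    - {"x": 0, "y": 0, "z": -0.003, "spin": 0, "gripper": -1}
    - {"x": 0, "y": 0, "z": -0.003, "spin": 0, "gripper": -1}
    - {"x": 0, "y": 0, "z": -0.002, "spin": 0, "gripper": -1}
    - {"x": 0, "y": 0, "z": 0, "spin": 0, "gripper": -1}
    - {"x": 0, "y": 0, "z": 0, "spin": 0, "gripper": -1}
    - {"x": 0, "y": 0, "z": 0, "spin": 0, "gripper": -1}
    - {"x": 0, "y": 0, "z": 0, "spin": 0, "gripper": -1}

```text
time: 95.25
tcp_pos: [623.7, -206.1, 150.2]
orientation: [[0.864, 0.503, 0.003], [0.503, -0.865, -0.0], [0.002, 0.002, -1.0]]
contact_force: [-0.4, 1.1, 8.2]
grip_width: 18.8
gripper_force: 61.2
```

Run:
```python
from h import *
s=telemetry.get_state(); print(s['tcp_pos'],np.degrees(np.arctan2(s['orientation'][1,0],s['orientation'][0,0])),s['contact_force'],s['ft_torque'])
```

```text
[ 623.69005678 -206.07633066  150.1965775 ] 30.174247799404352 [-0.41358971  1.12582865  8.22582691] [0.26945581 0.1026398  0.57190706]
```

arm_command:
  series:
    - {"x": 0, "y": 0, "z": -0.002, "spin": 0, "gripper": -1}
    - {"x": 0, "y": 0, "z": -0.0015, "spin": 0, "gripper": -1}
    - {"x": 0, "y": 0, "z": -0.0005, "spin": 0, "gripper": -1}
    - {"x": 0, "y": 0, "z": 0, "spin": 0, "gripper": -1}
    - {"x": 0, "y": 0, "z": 0, "spin": 0, "gripper": -1}
    - {"x": 0, "y": 0, "z": 0, "spin": 0, "gripper": -1}
    - {"x": 0, "y": 0, "z": 0, "spin": 0, "gripper": -1}
    - {"x": 0, "y": 0, "z": 0, "spin": 0, "gripper": -1}
    - {"x": 0, "y": 0, "z": 0, "spin": 0, "gripper": -1}
    - {"x": 0, "y": 0, "z": 0, "spin": 0, "gripper": -1}

```text
time: 96.5
tcp_pos: [623.4, -205.9, 152.7]
orientation: [[0.865, 0.502, 0.002], [0.502, -0.865, -0.0], [0.001, 0.001, -1.0]]
contact_force: [4.9, 0.3, 0.5]
grip_width: 18.7
gripper_force: 59.9
```

arm_command:
  series:
    - {"x": 0, "y": 0, "z": -0.002, "spin": 0, "gripper": -1}
    - {"x": 0, "y": 0, "z": 0, "spin": 0, "gripper": -1}
    - {"x": 0, "y": 0, "z": 0, "spin": 0, "gripper": -1}
    - {"x": 0, "y": 0, "z": 0, "spin": 0, "gripper": -1}
    - {"x": 0, "y": 0, "z": 0, "spin": 0, "gripper": -1}
    - {"x": 0, "y": 0, "z": 0, "spin": 0, "gripper": -1}
    - {"x": 0, "y": 0, "z": 0, "spin": 0, "gripper": -1}
    - {"x": 0, "y": 0, "z": 0, "spin": 0, "gripper": -1}
    - {"x": 0, "y": 0, "z": 0, "spin": 0, "gripper": -1}
    - {"x": 0, "y": 0, "z": 0, "spin": 0, "gripper": -1}

```text
time: 97.75
tcp_pos: [623.4, -205.9, 152.8]
orientation: [[0.865, 0.502, 0.001], [0.502, -0.865, -0.001], [0.0, 0.001, -1.0]]
contact_force: [10.1, -2.5, -13.3]
grip_width: 18.9
gripper_force: 60.6
```

Held at 152.8 against the pull: hooked. Relax, release, rise.

arm_command:
  series:
    - {"x": 0, "y": 0, "z": 0.002, "spin": 0, "gripper": -1}
    - {"x": 0, "y": 0, "z": 0.0005, "spin": 0, "gripper": -1}
    - {"x": 0, "y": 0, "z": 0, "spin": 0, "gripper": -1}
    - {"x": 0, "y": 0, "z": 0, "spin": 0, "gripper": 1}
    - {"x": 0, "y": 0, "z": 0, "spin": 0, "gripper": 1}
    - {"x": 0, "y": 0, "z": 0, "spin": 0, "gripper": 1}
    - {"x": 0, "y": 0, "z": 0, "spin": 0, "gripper": 1}
    - {"x": 0, "y": 0, "z": 0, "spin": 0, "gripper": 1}
    - {"x": 0, "y": 0, "z": -0.02, "spin": 0, "gripper": 1}
    - {"x": 0, "y": 0, "z": -0.04, "spin": 0, "gripper": 1}

```text
time: 99.0
tcp_pos: [621.6, -205.9, 212.7]
orientation: [[0.865, 0.501, -0.003], [0.501, -0.865, 0.0], [-0.002, -0.002, -1.0]]
contact_force: [0.4, -0.4, 0.8]
grip_width: 85.3
gripper_force: 0.0
```

arm_command:
  series:
    - {"x": 0, "y": 0, "z": -0.04, "spin": 0, "gripper": 1}
    - {"x": 0, "y": 0, "z": -0.05, "spin": 0, "gripper": 1}
    - {"x": 0, "y": 0, "z": -0.05, "spin": 0, "gripper": 1}
    - {"x": 0, "y": 0, "z": -0.03, "spin": 0, "gripper": 1}
    - {"x": 0, "y": 0, "z": 0, "spin": 0, "gripper": 1}
    - {"x": 0, "y": 0, "z": 0, "spin": 0, "gripper": 1}
    - {"x": 0, "y": 0, "z": 0, "spin": 0, "gripper": 1}
    - {"x": 0, "y": 0, "z": 0, "spin": 0, "gripper": 1}
    - {"x": 0, "y": 0, "z": 0, "spin": 0, "gripper": 1}
    - {"x": 0, "y": 0, "z": 0, "spin": 0, "gripper": 1}

```text
time: 100.25
tcp_pos: [622.3, -206.2, 382.1]
orientation: [[0.865, 0.501, -0.0], [0.501, -0.865, 0.0], [-0.0, -0.0, -1.0]]
contact_force: [0.3, 0.0, -0.3]
grip_width: 85.1
gripper_force: 0.0
```

Run:
```python
from h import *
s,W=stat()
g=cv2.cvtColor(W['color'],cv2.COLOR_RGB2GRAY)
# bar: dark blob near projected centre -> angle & centre
p=proj(W,[622,-205.5,175]).astype(int); x0,y0=p-60
m=(g[y0:y0+120,x0:x0+120]<45).astype(np.uint8); n,lab,st,ce=cv2.connectedComponentsWithStats(m)
i=lab[60,60]; print(i,st[i] if i else None)
ys,xs=np.where(lab==i); P=np.array([at(W,x+x0,y+y0,175)[:2] for x,y in zip(xs,ys)],np.float32)
print(cv2.minAreaRect(P)); v=np.linalg.svd(P-P.mean(0),full_matrices=False)[2][0]; print(P.mean(0),np.degrees(np.arctan2(v[1],v[0])))
A=get_image('scene');B=get_image('side')
for I in (A,B):
  print([(round(o['confidence'],2),np.array(o['extent'])) for o in spotter.look_for(I,'cell1')[:3]])
for t in ('spatula','tweezers','phone'): print(t,[(round(o['confidence'],2),np.array(o['extent'])) for o in spotter.look_for(A,t)[:1]])
```

```text
100.25 [ 622.28 -206.21  382.06] [0.87 0.5 ] [ 0.29  0.04 -0.27] [-0.23  0.45  0.75  1.31 -0.3   1.49 -0.55]
1 [  36   17   50   82 2444]
((622.7673950195312, -202.4235076904297), (85.84059143066406, 52.83052062988281), 6.885782241821289)
[ 625.29 -202.46] -150.48608
[]
[(0.17, array([230.6, 191.9,  18.1,  27.4]))]
spatula [(0.63, array([256.7, 187.3,  57.5,  35.3]))]
tweezers [(0.7, array([236. , 155.9,  12.1,  25.7]))]
phone [(0.61, array([335.6, 212.6,  31.2,  44.4]))]
```

```bash
python3 -c "
from rig import ticket
print(ticket.job_done())"
```

```text
the job is handed in; nothing more can be done
None
```

I handed the job in at about 100 s: all four batteries are in the can, the spatula is on the mat with its blade down, and the cap is back on and held by its hooks (it held against an upward pull). No verdict came back.

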